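Clean the seal, pack the piping nozzles and latch the case

TASK

Get the nozzle case ready for the customer. First clean the seal channel in the rim on the latch side: put the tip of the scraper down in its far end, draw it slowly (about 3 cm a second) towards yourself to the near end, keeping it down in the channel, and lay the scraper back across its small pan. Then put all the large piping nozzles that stand on the counter itself (not the smaller stock on the display steps) into the case, shut the lid, swing the latch's bail over the keeper and press the lever past centre until it lies flat against the case; leave the other goods on the counter where they are.

Things in the scene. Friction and masses are not known exactly. Their poses are not given: they have to be found in the camera images.
- case: aluminium box with a hinged lid, fixed to the counter, outside 160 (x) by 220 (y) mm, rim 85 mm high; origin: centre of its underside. +x side: lid hinge; -x face: the latch side (front), facing the robot's right; +y end: nearer the robot, -y: the far end. Inner floor 6 mm up; the rim is 20 mm wide all round, so the opening is 120 by 180 mm; below the rim the room is 152 by 212 mm
- channel_far (a point): start of the stroke: on the floor and centre line of the seal channel, latch side, far end (case frame x -70, y -84, z 77 mm). The channel runs all round in the rim's top, 12 mm wide, 8 mm deep, between lips 4 mm wide
- channel_near (a point): end of the stroke: same channel, near end (case frame x -70, y +84, z 77 mm)
- lid (a joint): lid angle: 0 shut, grows as it opens, 2.0 fully open (leaning back); about 1.7 to 1.95 at the start. Stiff hinge: the lid stays wherever it is left and takes 4 to 6 N near its edge to move. The lid is a slab 160 mm from hinge to front edge, 220 mm wide, 26 mm thick (z 85 to 111 mm in the case frame when shut)
- lid_hinge (a point): middle of the lid's hinge axis, which runs along the case's y: case frame x +80, y 0, z 85 mm; it is on the lid's lower (inner) face
- lid_edge (a point): middle of the lid's front edge face, half-way through its thickness; moves with the lid
- keeper_seat (a point): where the bail's bar must lie in the keeper, on the lid's front edge face; axes those of the lid (shut: x into the case, z up; case frame x -86, y 0, z 95 mm). The keeper is a steel shelf 36 mm wide with an upturned lip: shelf top 4 mm below this point, lip 6 to 10 mm in front (-x) of it and rising 2.5 mm above it; the lid's face is 6 mm behind it
- lever (a joint): latch lever angle: 0 closed (straight down along the case's front), grows as it opens, 1.571 straight out from the front, 2.0 the stop; 1.78 to 1.95 at the start, and it stays where it is left. With the bail hooked, pressing it shut takes 3 to 6 N near its tip, most at 0.5 rad; past centre (about 0.25 rad) it is drawn shut and stays
- lever_pivot (a point): middle of the lever's pivot axis (along the case's y), 10 mm out from the front face (case frame x -90, y 0, z 59 mm)
- lever_tip (a point): centre of the lever's rolled tip, 48 mm from the pivot; the lever is a steel plate 34 mm wide and 4 mm thick, the rolled tip 8 mm thick
- bail (a joint): bail on lever: the hoop leans out from upright, away from the case, by this angle minus the lever angle. It is loose and flops by its weight; at the start it leans outwards over the lever on its stop at 2.7. With the lid shut and the lever above 1.5, pushed past upright towards the case it falls against the lid's face behind the keeper's lip; pressing the lever then draws it down into the keeper
- bail_bar (a point): centre of the bail's cross bar: round steel, 8 mm thick, 54 mm long (along the case's y), on two side wires 51 mm long and 54 mm apart, hinged on the lever 17 mm from the lever's pivot
- pan: small stainless pan, open, 90 (x) by 120 (y) mm, 45 mm high, walls 3 mm, fixed; origin: centre of its underside. The scraper lies across its rim, roughly along the pan's x
- scraper_mid (a point): centre of the scraper's square wooden handle, 130 mm long (its x), 14 mm wide, 14 mm high; z up as it lies, 52 mm above the counter on the pan. A steel pick bends down at right angles at its +x end, 6 mm thick, 76 mm ahead of this point; 50 g in all
- scraper_tip (a point): lowest point of the scraper's rounded tip (diameter 6 mm): 76 mm along +x and 41 mm below scraper_mid
- nozzle0_mid (a point): large stainless piping nozzle standing on the counter, wide end down: a plain cone 66 mm tall, diameter 46 mm at its foot rim (lowest 4 mm), 43 mm just above, tapering evenly to 20 mm at the top, about 70 g; this point is on its axis half-way up (33 mm). 2 to 4 nozzles are present, the rest absent (None); they differ only in the cut of their tops
- nozzle1_mid (a point): another such nozzle, same size and point as nozzle0_mid; may be absent
- nozzle2_mid (a point): another such nozzle, same size and point as nozzle0_mid; may be absent
- nozzle3_mid (a point): another such nozzle, same size and point as nozzle0_mid; may be absent
- cake_ring: bystander among the nozzles: a plain steel cake ring, 64 mm across, 40 mm high; origin: centre of its underside

How it is judged (in metres and radians):
On the way, in this order (a step that is already met when the one before it is completed fails the run):
1. the scraper's tip is down in the far end of the channel on the latch side (y of scraper_tip in the frame of case between -0.092 and -0.066 m and x of scraper_tip in the frame of case between -0.075 and -0.065 m and z of scraper_tip in the frame of case between 0.073 and 0.082 m), for 0.3 s.
2. the tip is drawn slowly along the first third of the channel (y of scraper_tip in the frame of case between -0.064 and -0.022 m and x of scraper_tip in the frame of case between -0.075 and -0.065 m and z of scraper_tip in the frame of case between 0.073 and 0.082 m), for 0.5 s.
3. along the middle third (y of scraper_tip in the frame of case between -0.021 and 0.021 m and x of scraper_tip in the frame of case between -0.075 and -0.065 m and z of scraper_tip in the frame of case between 0.073 and 0.082 m), for 0.5 s.
4. along the last third (y of scraper_tip in the frame of case between 0.022 and 0.064 m and x of scraper_tip in the frame of case between -0.075 and -0.065 m and z of scraper_tip in the frame of case between 0.073 and 0.082 m), for 0.5 s.
5. the tip reaches the near end of the channel (y of scraper_tip in the frame of case between 0.066 and 0.092 m and x of scraper_tip in the frame of case between -0.075 and -0.065 m and z of scraper_tip in the frame of case between 0.073 and 0.082 m), for 0.3 s.
6. the scraper lies across the rim of its pan again, let go (x of scraper_mid in the frame of pan between -0.03 and 0.03 m and y of scraper_mid in the frame of pan between -0.045 and 0.045 m and z of scraper_mid in the frame of pan between 0.046 and 0.06 m and contact force between scraper and the fingers below 0.05 N), for 0.3 s.
7. every nozzle is inside the case and the lid is shut (x of nozzle0_mid in the frame of case between -0.065 and 0.065 m and y of nozzle0_mid in the frame of case between -0.095 and 0.095 m and z of nozzle0_mid in the frame of case between 0 and 0.07 m and x of nozzle1_mid in the frame of case between -0.065 and 0.065 m and y of nozzle1_mid in the frame of case between -0.095 and 0.095 m and z of nozzle1_mid in the frame of case between 0 and 0.07 m and x of nozzle2_mid in the frame of case between -0.065 and 0.065 m and y of nozzle2_mid in the frame of case between -0.095 and 0.095 m and z of nozzle2_mid in the frame of case between 0 and 0.07 m and x of nozzle3_mid in the frame of case between -0.065 and 0.065 m and y of nozzle3_mid in the frame of case between -0.095 and 0.095 m and z of nozzle3_mid in the frame of case between 0 and 0.07 m and value of joint lid below 0.03 rad), for 0.2 s.
8. the bail's bar has been swung over the keeper's lip and is behind it (value of joint lid below 0.03 rad and x of bail_bar in the frame of keeper_seat above -0.004 m and z of bail_bar in the frame of keeper_seat between -0.003 and 0.02 m), for 0.2 s.
9. the lever is pressed past centre, flat to the case, with the bail drawn tight in the keeper (value of joint lever below 0.12 rad and distance between bail_bar and keeper_seat below 0.005 m), for 0.2 s.
At the end, for the whole second after the job is handed in: Scraper at rest across its pan's rim (handle centre within 30 by 45 mm of the pan's centre); every nozzle present inside the case; lid shut (under 0.03 rad); the bail's bar within 5 mm of the keeper's seat; lever closed (under 0.12 rad) (all of step 7 and all of step 9 and x of scraper_mid in the frame of pan between -0.03 and 0.03 m and y of scraper_mid in the frame of pan between -0.045 and 0.045 m and z of scraper_mid in the frame of pan between 0.046 and 0.06 m and linear speed of scraper below 0.02 m/s); the robot touches nothing.
It fails at once if any of the other goods on the counter (cake ring, tart tin, jar, ramekin, palette knife, cup stack, label box) is moved more than 3 cm (distance of any of cake_ring, tart_tin, sugar_jar, ramekin, palette_knife, pudding_cups, label_box from where it was at the start of the episode above 0.03 m).
Of nozzle0, nozzle1, nozzle2, nozzle3 only 2 to 4 are there at a start; the rules pass over those that are not, and their reading is None.
At some moment in a run one of nozzle0, nozzle1, nozzle2, nozzle3 may be knocked a few centimetres aside while the robot is not near it.
It also fails if it takes over 210 s, if anything falls off the work surface, if the arm or the gripper's body presses on something with over 40 N, if the wrist force passes 120 N, or if a joint passes its speed limit or range.

ROBOT

A 6-joint arm with a two-finger parallel gripper is mounted at the origin on the work surface. World frame = base frame: x ahead of the robot, y to its left, z up, the work surface at z = 0. Lengths are in mm, angles in rad, forces in N, time in s.
With the tool pointing down it reaches from about 400 to 925 mm from the base axis. Payload 12.5 kg.
Tool frame: the origin (TCP) lies midway between the tips of the shut fingers; the grasp point (between the pads) lies 19 mm behind it (env.grip_depth is the distance from the TCP to the grasp point, in mm); z points along the fingers, y is the line along which they close (so a half turn about z gives the same grasp; the last joint's range is limited). The gripper opens to 95 mm and grips with 3 to 60 N. Pads are 20 mm wide; open, the fingers measure 119 mm over their backs; the gripper's body (75 mm by 180 mm) begins 59 mm behind the grasp point.
Start: joints at [1.047, 0.491, 1.559, -0, 1.092, -0.106], TCP at [253.58, 571.265, 214.661] pointing down, gripper open.
Joint ranges: [-3.1, 3.1], [-0.84, 2.19], [0.05, 2.79], [-1.13, 4.28], [0.06, 2.93], [-2.69, 2.69]. Speed limits (rad/s): [2.22, 2.22, 2.79, 3.14, 3.14, 3.14].

INTERFACE

Orientations are given as [roll, pitch, yaw] about the fixed x, y, z axes, in that order (R = Rz(yaw) Ry(pitch) Rx(roll)).
In Python, from cell import monitor, viewer, order, env gives the robot as it stands.
- The arm moves only by the tool move_arm, never from a script. Its argument "moves" is one flat list of numbers, 4 for each row, row after row: the shift along the tool's x, y, z normalised to -1 to 1, where 1 is 0.15 m, then the turn about the tool's z normalised to -1 to 1, where 1 is pi/2 rad. A call has 1 to 10 rows; each row shifts and turns the commanded pose from where the row before left it, along the tool's axes as they then stand; what a row does not reach is not made up. A row lasts 1/8 s, in which the tool goes at most 62.5 mm and 10.7 degrees, less where a joint would pass 70% of its speed; a pose out of reach is approached as far as the arm can. A call with a number of a shift or a turn outside -1 to 1 is refused whole. A call with a gripper value outside its range is refused whole. "claw" is the finger opening in mm, from 0 to 95.1, set as the call begins (left out, the last holds). The fingers move at their own pace and stop on an object; the grip force is fixed at half the most. Time passes only in rows, so rows that do not move let the fingers close. It gives the time, the measured TCP pose, the force, the opening and the grip force at its end, in the units of the state.
- monitor.state(): the state, without advancing time (a new reading comes with each control period).
- viewer.read_camera(name): name is "side" or "top"; returns the picture (384x512x3 uint8, red, green, blue); there is no depth.
- viewer.camera_info(name): a dict with "K" (3x3 intrinsics, pixels), "dist_coeffs" ([k1, k2, p1, p2, k3] as OpenCV has them; the pictures are not rectified), "camera_from_world" (4x4, takes a point from world to camera coordinates). Camera axes: x right, y down, z forward; pixel columns grow to the right and rows downward; lengths in mm; the calibration is good to about 2 mm. A picture is of the moment at which its call begins. camera_info takes no time and is no camera call.
- order.job_done(): hands the job in; it is judged then, once.
The state is a dict: "t": time; "joints": joint angles; "qvel": joint speeds; "tau": joint torques, N m; "eef_pos": TCP position; "tcp_rot": TCP orientation; "ft_force": force on the tool from outside, world axes, zero at the start; "moment": the same for the moment, N m; "opening": opening from 0.0 (shut) to 1.0 (fully open); "grip_force": force on a finger pad.
Only numpy, scipy, OpenCV 4.12 (cv2) and the standard library are available. Lean on these libraries where they do the work, as an engineer would, in place of code of your own. Each camera call takes 0.05 s, during which the arm holds its last target. There are 200 camera calls.

## Working session

There is one attempt and no reset: what is moved stays moved. The work goes in short steps, Python scripts to look and compute and a tool call to move; the robot and the scene stay as the last step left them, time stands still between calls to the robot, and variables do not carry over. Pictures are saved under pics/ and viewed, at most 14 in all, crops included, and the job is handed in when it is done.

Besides the shell and the picture viewer there is one more tool, called after ">>>" by a JSON object that holds its "fn" and its "kwargs". move_arm: Moves the arm, as the interface text tells. Scaled input: -1 to 1 covers 0.15 m each way for a shift and pi/2 rad each way for a turn. Its arguments: {"type":"object","properties":{"moves":{"type":"array"},"claw":{"type":"number"}},"required":["moves"]}

```bash
ls; mkdir -p pics; python3 - <<'E'
from cell import monitor, viewer, order, env
import cv2, numpy as np
for n in ("side","top"):
    im=viewer.read_camera(n); cv2.imwrite(f"pics/{n}0.png",cv2.resize(im[:,:,::-1],(800,600),interpolation=cv2.INTER_CUBIC)); np.save(f"{n}0.npy",im)
    c=viewer.camera_info(n); print(n,c["K"],c["dist_coeffs"],np.round(c["camera_from_world"],4).tolist())
print(monitor.state(), env.grip_depth)
E
```

```text
pics
side [[361.03098092   0.         258.14501333]
 [  0.         361.03098092 193.32217016]
 [  0.           0.           1.        ]] [-0.07856403  0.          0.          0.          0.        ] [[-0.9889, -0.1487, -0.0074, 559.1385], [-0.0732, 0.5292, -0.8454, 155.0699], [0.1296, -0.8354, -0.5342, 698.166], [0.0, 0.0, 0.0, 1.0]]
top [[390.93864472   0.         258.21285517]
 [  0.         390.93864472 189.34637572]
 [  0.           0.           1.        ]] [-0.05352628  0.          0.          0.          0.        ] [[0.0234, -0.9996, 0.0127, -75.3659], [-0.9866, -0.0251, -0.161, 555.3111], [0.1613, -0.0088, -0.9869, 795.4307], [0.0, 0.0, 0.0, 1.0]]
{'t': 0.1, 'joints': array([ 1.04739873e+00,  4.91484494e-01,  1.55938040e+00, -1.34014599e-05,
        1.09167543e+00, -1.05573416e-01]), 'qvel': array([ 0.00095298, -0.00209541, -0.00055414, -0.00053504, -0.00149585,
       -0.00017823]), 'tau': array([ 2.54312203e-03, -6.13622904e+01, -2.58608043e+01,  6.93728635e-02,
        4.69151745e-02, -8.00562952e-05]), 'eef_pos': array([253.47210886, 571.0700858 , 214.13215759]), 'tcp_rot': array([-3.14064901e+00, -8.80420346e-05,  2.72377461e+00]), 'ft_force': array([-0.81117157, -0.90881233,  0.20756846]), 'moment': array([-0.0485283 , -0.00599967, -0.00123913]), 'grip_force': 0.0, 'opening': 1.001392728368869} 18.8
```

View pics/top0.png

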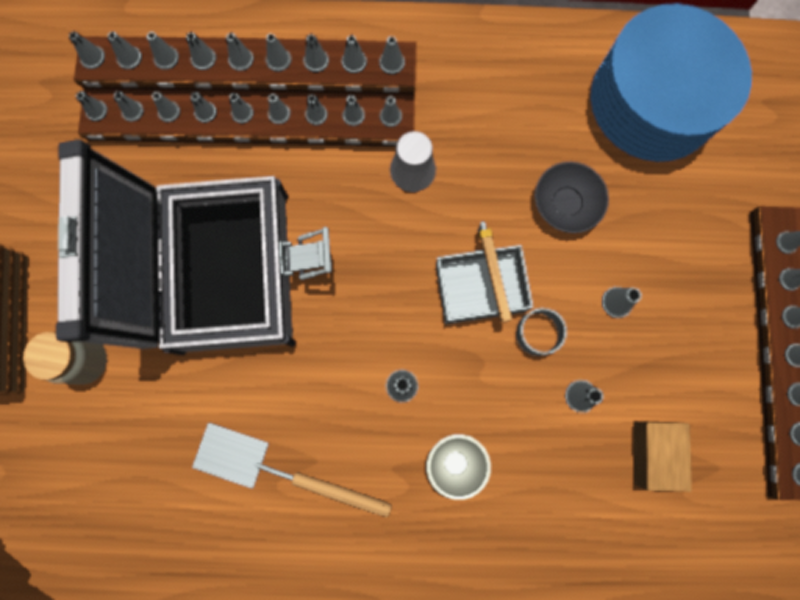

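View pics/side0.png

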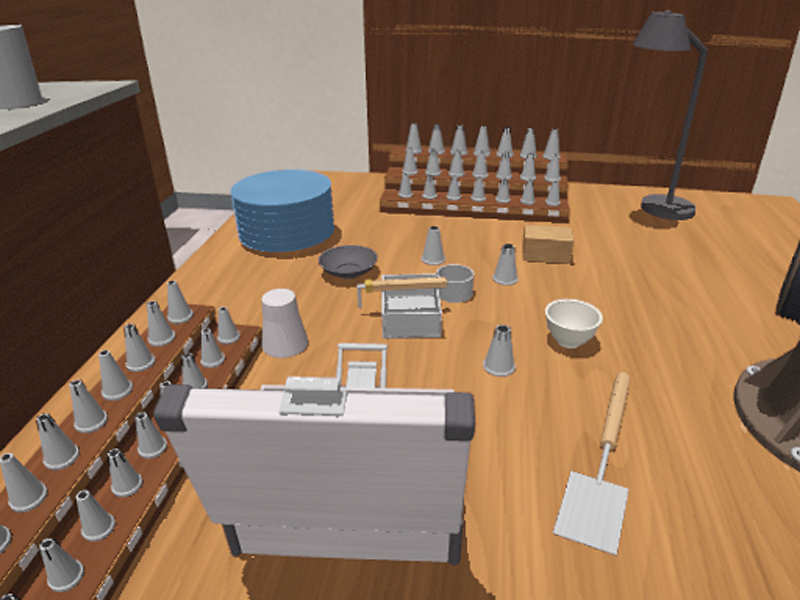

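The top view shows the case at (220,265) in the 800x600 picture, with its latch facing right, and the pan and scraper at (485,285). Three nozzles stand on the counter at (402,386), (620,300) and (582,396), and the cake ring is at (542,332). The side view shows the same three nozzles, at (500,350), (433,245) and (506,263).

```bash
cat > h.py <<'E'
from cell import monitor, viewer, order, env
import cv2, numpy as np
I={n:viewer.camera_info(n) for n in("side","top")}
def ray(n,uv):
    c=I[n];M=np.array(c["camera_from_world"])
    p=cv2.undistortPoints(np.array([[uv]],float),np.array(c["K"]),np.array(c["dist_coeffs"]))[0,0]
    R=M[:3,:3];return -R.T@M[:3,3],R.T@np.array([p[0],p[1],1.])
def onz(n,uv,z):
    o,d=ray(n,uv);return o+d*(z-o[2])/d[2]
def tri(uvt,uvs):
    A=[];b=[]
    for n,uv in(("top",uvt),("side",uvs)):
        o,d=ray(n,uv);d/=np.linalg.norm(d);P=np.eye(3)-d[:,None]*d;A.append(P);b.append(P@o)
    return np.linalg.lstsq(np.vstack(A),np.hstack(b),rcond=None)[0]
def proj(n,p):
    c=I[n];M=np.array(c["camera_from_world"])
    return cv2.projectPoints(np.array([p],float),cv2.Rodrigues(M[:3,:3])[0],M[:3,3],np.array(c["K"]),np.array(c["dist_coeffs"]))[0].ravel()
def crop(n,x0,y0,w,h,name,k,im=None):
    im=viewer.read_camera(n) if im is None else im
    cv2.imwrite("pics/"+name,cv2.resize(im[y0:y0+h,x0:x0+w,::-1],(w*k,h*k),interpolation=cv2.INTER_CUBIC));return im
E
python3 - <<'E'
from h import *
t=np.load("top0.npy");s=np.load("side0.npy")
a=t[90:230,90:220];b=t[130:280,270:420]
A=cv2.resize(a,None,fx=4,fy=4,interpolation=cv2.INTER_CUBIC)  #520x560
cv2.imwrite("pics/c1.png",A[:,:,::-1])
crop("top",245,130,195,148,"c2.png",4,t)
crop("side",215,130,130,120,"c3.png",5,s)
E
```

```text
(no output)
```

View pics/c1.png

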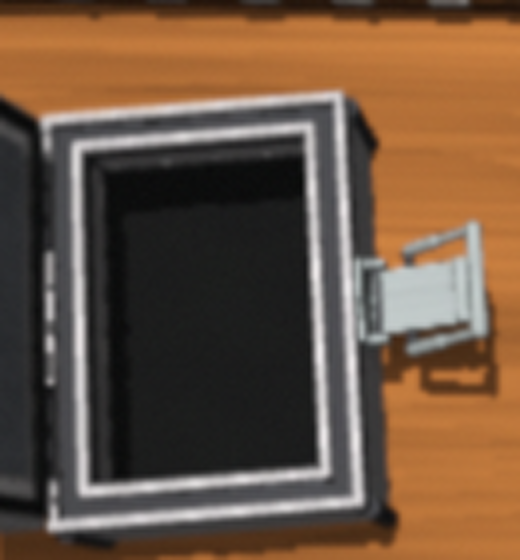

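View pics/c2.png

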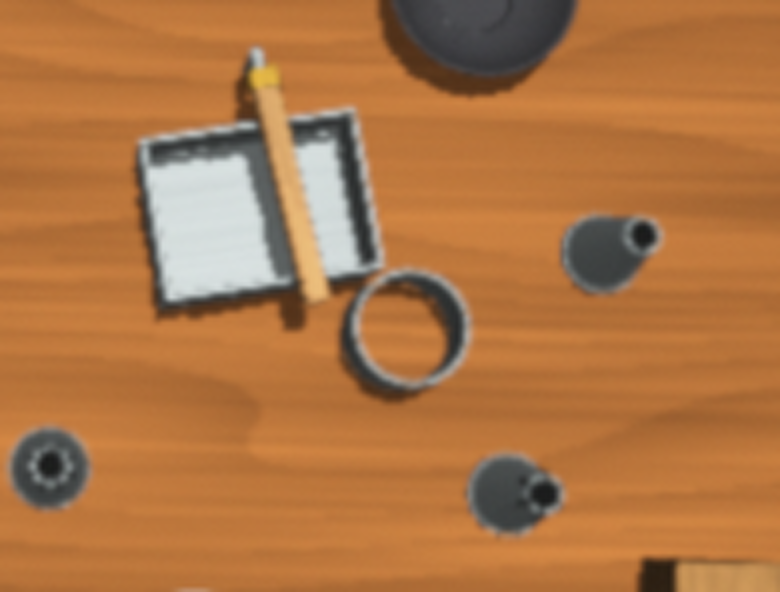

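View pics/c3.png

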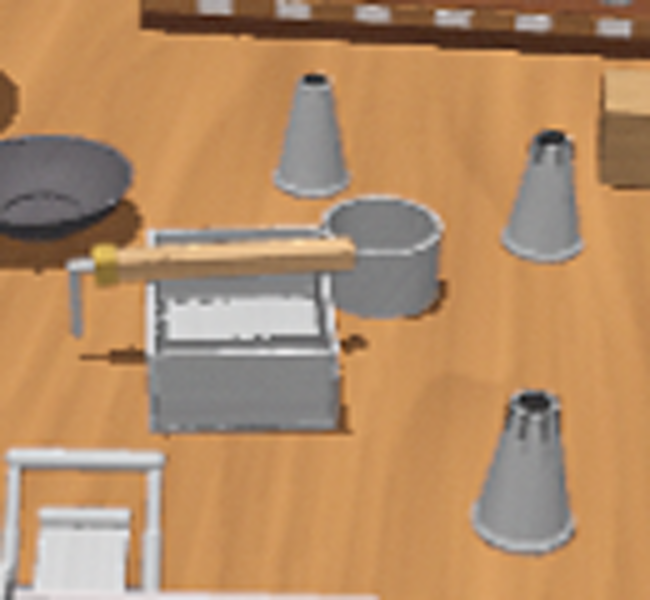

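Close up, the rim lips of the case are clear: the outer corners are at about (45,118), (343,95), (363,503) and (52,528) in crop c1. The scraper runs from (257,52) to (317,298) in c2, and the nozzle tops are at (50,465), (641,235) and (543,493). In the side crop c3 those tops are at (535,402), (315,78) and (552,136).

```bash
python3 - <<'E'
from h import *
t=np.load("top0.npy")
U=lambda p,o,k:np.array([(p[0]+.5)/k-.5+o[0],(p[1]+.5)/k-.5+o[1]])
T=lambda p:U(p,(245,130),4); S=lambda p:U(p,(215,130),5)
print("nozzles (top z should be 66)")
for a,b,c in(((50,465),(535,402),(50,468)),((641,235),(315,78),(598,253)),((543,493),(552,136),(506,494))):
    print("tip",tri(T(a),S(b)).round(1),"tip on 66",onz("top",T(a),66).round(1),"foot on z3",onz("top",T(c),3).round(1))
print("scraper")
for nm,a,b in(("near end",(317,296),(353,243)),("ferrule front",(263,67),(96,252)),("bend",(257,50),(72,264))):
    print(nm,tri(T(a),S(b)).round(1),onz("top",T(a),59).round(1))
print("pan corners",[onz("top",T(p),45).round(1)[:2].tolist() for p in((140,143),(352,111),(382,268),(162,310))])
print("ring",onz("top",T((409,328)),40).round(1),"tip side z",S((77,335)))
k=4;a=cv2.resize(t[90:230,90:220],None,fx=k,fy=k,interpolation=cv2.INTER_CUBIC)
g=cv2.cvtColor(a,cv2.COLOR_RGB2GRAY);m=((g>125)&(a.max(2).astype(int)-a.min(2)<40)).astype(np.uint8)
m[:,:40]=0;m[:,372:]=0
cs,h=cv2.findContours(m,cv2.RETR_CCOMP,cv2.CHAIN_APPROX_NONE)
for c,hh in zip(cs,h[0]):
    if cv2.contourArea(c)<30000: continue
    P=np.array([onz("top",U(q[0],(90,90),4),85)[:2] for q in c],np.float32)
    r=cv2.minAreaRect(P);print(hh[3],np.round(r[0],1),np.round(r[1],1),round(r[2],2))
bar=[tri(U(p,(90,90),4),S(q)) for p,q in(((474,226),(10,458)),((481,334),(160,460)))]
print("bail ends",np.round(bar,1))
E
```

```text
nozzles (top z should be 66)
tip [436.4 -62.2  64.4] tip on 66 [436.1 -62.1  66. ] foot on z3 [435.6 -62.8   3. ]
tip [ 563.7 -373.    66.5] tip on 66 [ 563.6 -373.2   66. ] foot on z3 [ 563.7 -372.6    3. ]
tip [ 427.5 -317.    66. ] tip on 66 [ 427.1 -317.    66. ] foot on z3 [ 426.7 -316.5    3. ]
scraper
near end [ 527.4 -201.4   56.7] [ 527.8 -201.    59. ]
ferrule front [ 652.  -172.3   58.2] [ 651.7 -172.2   59. ]
bend [ 663.7 -170.    51.6] [ 661.2 -169.    59. ]
pan corners [[611.1, -107.2], [632.2, -223.2], [545.7, -238.8], [520.0, -120.3]]
ring [ 514.1 -254.3   40. ] tip side z [230.  196.6]
-1 [593.4 186.7] [191.3 130.6] 6.07
5 [593.1 186.5] [179.4 119.8] 6.22
bail ends [[638.2  44.4  92.1]
 [580.9  38.1  92.6]]
```

```bash
cat >> h.py <<'E'
C=np.array([593.2,186.6]); ya=0.1075
cx=np.array([-np.sin(ya),np.cos(ya)]);cy=-np.array([np.cos(ya),np.sin(ya)])
W=lambda x,y:C+x*cx+y*cy
def plan(pos,yaw,frm=None):
    "tool-frame shift (norm) after turning to yaw, from frm or the present pose"
    s=monitor.state();p=s["eef_pos"] if frm is None else np.array(frm[:3]);y0=s["tcp_rot"][2] if frm is None else frm[3]
    dy=(yaw-y0+np.pi)%(2*np.pi)-np.pi
    d=np.array(pos)-p;R=np.array([[np.cos(yaw),np.sin(yaw),0],[np.sin(yaw),-np.cos(yaw),0],[0,0,-1]])
    print("turn",round(-dy/(np.pi/2),4),"shift",(R.T@d/150).round(4),"mm",np.linalg.norm(d).round(1))
E
python3 -c "
from h import *
yw=3.371
plan([589.7,-186.7,110],yw)
plan([589.7,-186.7,110],yw,[253.5,571.1,214.2,2.7238])"
```

```text
turn -0.412 shift [-1.034  -5.4292  0.6942] mm 835.5
turn -0.412 shift [-1.0338 -5.4293  0.6947] mm 835.6
```

>>> {"fn": "move_arm", "kwargs": {"moves": [0,0,0,-0.103,0,0,0,-0.103,0,0,0,-0.103,0,0,0,-0.103,-0.05,-0.27,0,0,-0.05,-0.27,0,0,-0.05,-0.27,0,0,-0.05,-0.27,0,0,-0.05,-0.27,0,0,-0.05,-0.27,0,0], "claw": 40}}

```text
t: 1.35
eef_pos: [352.9, 343.6, 214.5]
tcp_rot: [-3.142, -0.0, -2.912]
ft_force: [0.1, 1.2, -0.8]
opening: 0.42
grip_force: 0.0
```

>>> {"fn": "move_arm", "kwargs": {"moves": [-0.05,-0.27,0,0,-0.05,-0.27,0,0,-0.05,-0.27,0,0,-0.05,-0.27,0,0,-0.05,-0.27,0,0,-0.05,-0.27,0,0,-0.05,-0.27,0,0,-0.05,-0.27,0,0,-0.05,-0.27,0,0,-0.05,-0.27,0,0]}}

```text
t: 2.6
eef_pos: [518.1, -33.8, 214.4]
tcp_rot: [3.141, -0.0, -2.912]
ft_force: [0.2, 1.0, -0.1]
opening: 0.422
grip_force: 0.0
```

>>> {"fn": "move_arm", "kwargs": {"moves": [-0.05,-0.27,0,0,-0.05,-0.27,0.1,0,-0.05,-0.27,0.2,0,-0.05,-0.27,0.2,0,0,0,0.2,0,0,0,0,0]}}

```text
t: 3.35
eef_pos: [582.6, -183.3, 107.4]
tcp_rot: [3.139, -0.004, -2.913]
ft_force: [-0.6, 0.7, -0.2]
opening: 0.419
grip_force: 0.0
```

```bash
python3 -c "
from h import *
plan([589.7,-186.7,34],3.371);s=monitor.state();print(s['t'],s['eef_pos'],s['tcp_rot'],s['joints'])"
```

```text
turn -0.0004 shift [-0.0407 -0.033   0.4894] mm 73.8
3.35 [ 582.62934618 -183.27555407  107.40901624] [ 3.13863063 -0.00377237 -2.91288101] [-4.12923817e-01  5.93817957e-01  1.69827722e+00  1.52699958e-04
  8.54292385e-01 -2.21252676e+00]
```

>>> {"fn": "move_arm", "kwargs": {"moves": [-0.041,-0.033,0,0,0,0,0.12,0,0,0,0.12,0,0,0,0.12,0,0,0,0.13,0,0,0,0,0]}}

```text
t: 4.1
eef_pos: [590.0, -186.4, 34.1]
tcp_rot: [3.14, -0.003, -2.912]
ft_force: [-0.6, 0.6, -0.3]
opening: 0.422
grip_force: 0.0
```

>>> {"fn": "move_arm", "kwargs": {"moves": [0,0,0,0,0,0,0,0,0,0,0,0,0,0,0,0,0,0,0,0,0,0,0,0], "claw": 0}}

```text
t: 4.85
eef_pos: [591.1, -186.9, 36.6]
tcp_rot: [-3.141, 0.001, -2.912]
ft_force: [0.3, 1.1, 6.0]
opening: 0.144
grip_force: 30.0
```

>>> {"fn": "move_arm", "kwargs": {"moves": [0,0,-0.1,0,0,0,-0.3,0,0,0,-0.3,0,0,0,-0.1,0,0,0,0,0]}}

```text
t: 5.48
eef_pos: [591.0, -186.9, 156.8]
tcp_rot: [-3.141, 0.001, -2.912]
ft_force: [0.7, 0.2, -0.5]
opening: 0.141
grip_force: 30.0
```

```bash
python3 - <<'E'
from h import *
s=monitor.state();print(s['t'],s['eef_pos'],s['tcp_rot'],s['opening']*95,s['grip_force'])
p=s['eef_pos'];a=s['tcp_rot'][2]+np.pi
print([proj(n,[p[0]+k*np.cos(a),p[1]+k*np.sin(a),p[2]+19]).round(0) for n in("top","side") for k in(-65,76)])
t=viewer.read_camera("top");sd=viewer.read_camera("side");np.save("top1.npy",t);np.save("side1.npy",sd)
u,v=proj("top",[*p[:2],p[2]]).astype(int);u2,v2=proj("side",[*p[:2],p[2]]).astype(int);print(u,v,u2,v2)
A=[cv2.resize(i[y-50:y+50,x-50:x+50],(400,400),interpolation=cv2.INTER_CUBIC) for i,x,y in((t,u,v),(sd,u2,v2))]
cv2.imwrite("pics/g1.png",np.hstack(A)[:,:,::-1])
E
```

```text
5.475 [ 591.02331899 -186.86596633  156.81017267] [-3.14080396e+00  1.22591809e-03 -2.91224139e+00] 13.351001048344983 30.000018775463104
[array([336., 196.]), array([318., 123.]), array([286., 134.]), array([226., 136.])]
325 163 258 142
```

View pics/g1.png

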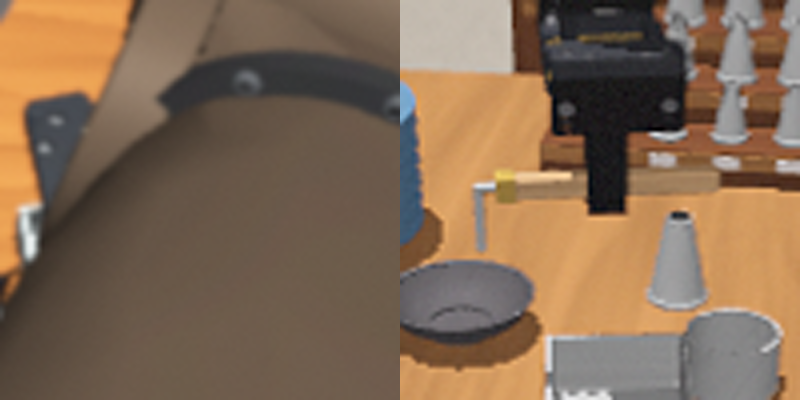

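The side view shows the scraper held level, with the pick hanging at its left end: the tip is at (482,250) and the bend at (478,187) in the crop. The top view is blocked by the arm.

```bash
python3 - <<'E'
from h import *
def vp(n,uv,p,a):
    o,d=ray(n,uv);nn=np.array([-np.sin(a),np.cos(a),0]);k=nn@(np.array(p)-o)/(nn@d);q=o+k*d
    return round(float((q-p)@np.array([np.cos(a),np.sin(a),0])),1),round(float(q[2]),1)
U=lambda p,o,k:np.array([(p[0]+.5)/k-.5+o[0],(p[1]+.5)/k-.5+o[1]])
a=.2294
S0=lambda p:U(p,(215,130),5)
S1=lambda p:U((p[0]-400,p[1]),(258-50,142-50),4)
M0=np.array([589.7,-186.7,0]);M1=np.array([591.,-186.9,0])
for nm,p,q in(("tip",(77,336),(482,251)),("bend corner L",(68,262),(474,185)),("ferrule L",(94,264),(496,186)),("handle R",(355,252),(719,181))):
    print(nm,"before",vp("side",S0(p),M0,a),"held",vp("side",S1(q),M1,a))
# pick x-size check & colour-based tip row
for n,b in(("side0",(225,180,236,200)),("side1",(222,138,236,160))):
    im=np.load(n+".npy")[b[1]:b[3],b[0]:b[2]].astype(int);print((im[:,:,0]-im[:,:,2]).tolist()) if 0 else None
E
```

```text
tip before (75.8, 9.4) held (73.2, 129.0)
bend corner L before (78.1, 53.3) held (75.7, 171.6)
ferrule L before (65.2, 51.4) held (63.0, 170.4)
handle R before (-65.9, 51.3) held (-67.6, 168.1)
```

```bash
python3 - <<'E'
from h import *
y=ya+np.pi
print(W(-70,-6.2)); plan([*W(-70,-6.2),150],y)
E
```

```text
[606.87472502 117.66929642]
turn 0.0776 shift [-0.3272  2.0049  0.0322] mm 304.8
```

>>> {"fn": "move_arm", "kwargs": {"moves": [0,0,0,0.0776,-0.04,0.25,0,0,-0.04,0.25,0,0,-0.04,0.25,0,0,-0.04,0.25,0,0,-0.04,0.25,0,0,-0.04,0.25,0,0,-0.04,0.25,0,0,-0.045,0.25,0,0,0,0,0,0]}}

```text
t: 6.82
eef_pos: [606.5, 118.7, 154.3]
tcp_rot: [3.141, -0.003, -3.031]
ft_force: [1.6, -1.1, -1.0]
opening: 0.146
grip_force: 30.0
```

>>> {"fn": "move_arm", "kwargs": {"moves": [0,0,0.12,0,0,0,0.08,0,0,0,0,0,0,0,0,0]}}

```text
t: 7.32
eef_pos: [607.4, 116.3, 126.3]
tcp_rot: [3.142, 0.0, -3.035]
ft_force: [0.1, -0.0, -0.8]
opening: 0.145
grip_force: 30.0
```

```bash
python3 - <<'E'
from h import *
s=monitor.state();p=s['eef_pos'];print(s['t'],p,s['tcp_rot'],s['ft_force'])
plan([*W(-70,-6.2),104.3],ya+np.pi)
t=viewer.read_camera("top");sd=viewer.read_camera("side");np.save("top2.npy",t);np.save("side2.npy",sd)
tip=[*W(-70,-80),p[2]-25.8];a=proj("top",tip).astype(int);b=proj("side",tip).astype(int);print(a,b)
A=[cv2.resize(i[y-40:y+40,x-40:x+40],(400,400),interpolation=cv2.INTER_CUBIC) for i,(x,y) in((t,a),(sd,b))]
cv2.imwrite("pics/g2.png",np.hstack(A)[:,:,::-1])
E
```

```text
7.325 [607.41313449 116.26217574 126.29557362] [ 3.14157232e+00  1.14015925e-04 -3.03456579e+00] [ 0.08021601 -0.03317069 -0.79171587]
turn -0.0003 shift [0.0026 0.0097 0.1466] mm 22.0
[169 123] [182 242]
```

View pics/g2.png

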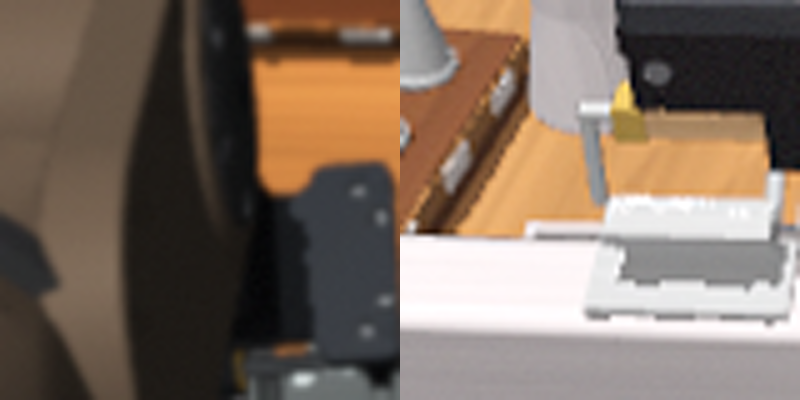

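The side view puts the tip at (600,202), within half a pixel of the predicted (600,200). The top view is blocked. I'll lower the tip now.

>>> {"fn": "move_arm", "kwargs": {"moves": [0.0026,0.0097,0,0,0,0,0.04,0,0,0,0.04,0,0,0,0.035,0,0,0,0,0]}}

```text
t: 8.05
eef_pos: [606.5, 118.0, 108.3]
tcp_rot: [3.142, -0.001, -3.034]
ft_force: [-0.6, -0.1, 0.0]
opening: 0.143
grip_force: 30.0
```

>>> {"fn": "move_arm", "kwargs": {"moves": [0,0,0.015,0,0,0,0.015,0,0,0,0,0,0,0,0,0,0,0,0,0]}}

```text
t: 8.68
eef_pos: [606.7, 118.1, 104.5]
tcp_rot: [3.142, 0.0, -3.034]
ft_force: [-0.1, 0.1, 0.2]
opening: 0.146
grip_force: 30.0
```

>>> {"fn": "move_arm", "kwargs": {"moves": [0,0,0.006,0,0,0,0.006,0,0,0,0,0,0,0,0,0]}}

```text
t: 9.18
eef_pos: [606.7, 118.1, 102.6]
tcp_rot: [3.141, 0.0, -3.034]
ft_force: [-0.2, -0.4, -0.3]
opening: 0.144
grip_force: 30.0
```

```bash
python3 - <<'E'
from h import *
s=monitor.state();p=s['eef_pos'];print(s['t'],p,s['tcp_rot'],s['ft_force'],s['moment'])
sd=viewer.read_camera("side")
a=proj("side",[*W(-70,-80),p[2]-25.8]);print(a);b=a.astype(int);x,y=b
cv2.imwrite("pics/g3.png",cv2.resize(sd[y-40:y+20,x-40:x+40],(640,480),interpolation=cv2.INTER_CUBIC)[:,:,::-1])
E
```

```text
9.175 [606.68177769 118.10031777 102.57758833] [ 3.14149876e+00  1.40514326e-05 -3.03409383e+00] [-0.15981471 -0.43032631 -0.26205588] [ 0.03913944 -0.0541049   0.03615563]
[183.71213432 253.19246735]
```

View pics/g3.png

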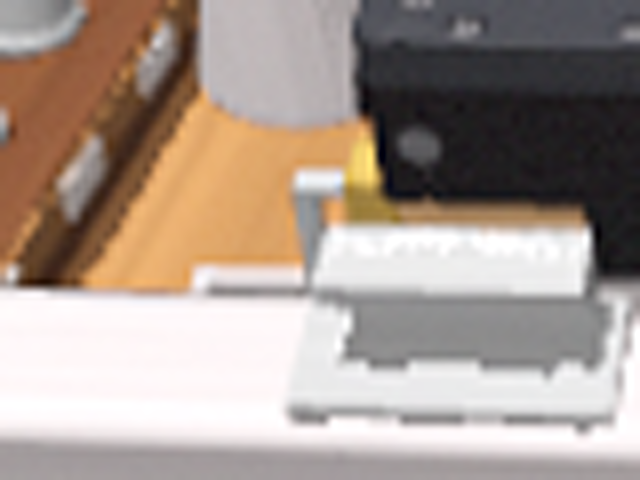

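The pick stands upright in the channel behind the lid, with its bend at (318,178) in the crop. There's no contact force and no tilt, so I'll start the stroke.

>>> {"fn": "move_arm", "kwargs": {"moves": [0,0,-0.006,0,0.026,0,0,0,0.026,0,0,0,0.026,0,0,0,0.026,0,0,0,0.026,0,0,0,0.026,0,0,0,0.026,0,0,0,0.026,0,0,0,0.026,0,0,0]}}

```text
t: 10.48
eef_pos: [571.5, 114.3, 103.5]
tcp_rot: [3.142, 0.0, -3.034]
ft_force: [0.4, 0.4, -0.0]
opening: 0.145
grip_force: 30.0
```

```bash
python3 - <<'E'
from h import *
s=monitor.state();p=s['eef_pos'];d=p[:2]-C
print(s['t'],"case",d@cx,d@cy,p[2],s['ft_force'],s['tcp_rot'])
E
```

```text
10.475 case -69.57743748641921 29.31416315705395 103.47960567285348 [ 0.36408906  0.36939268 -0.00833012] [ 3.14151184e+00  4.14485906e-05 -3.03414175e+00]
```

>>> {"fn": "move_arm", "kwargs": {"moves": [0.026,0,0,0,0.026,0,0,0,0.026,0,0,0,0.026,0,0,0,0.026,0,0,0,0.026,0,0,0,0.026,0,0,0,0.026,0,0,0,0.026,0,0,0,0.026,0,0,0]}}

```text
t: 11.72
eef_pos: [532.8, 110.1, 103.5]
tcp_rot: [3.142, 0.0, -3.034]
ft_force: [0.4, 0.2, 0.3]
opening: 0.144
grip_force: 30.0
```

>>> {"fn": "move_arm", "kwargs": {"moves": [0.026,0,0,0,0.026,0,0,0,0.026,0,0,0,0.026,0,0,0,0.026,0,0,0,0.026,0,0,0,0.026,0,0,0,0.026,0,0,0,0.026,0,0,0,0.026,0,0,0]}}

```text
t: 12.98
eef_pos: [494.0, 105.9, 103.5]
tcp_rot: [3.142, 0.0, -3.034]
ft_force: [-0.1, -0.3, 0.6]
opening: 0.145
grip_force: 30.0
```

>>> {"fn": "move_arm", "kwargs": {"moves": [0.026,0,0,0,0.026,0,0,0,0.026,0,0,0,0.026,0,0,0,0.026,0,0,0,0.026,0,0,0,0.026,0,0,0,0.026,0,0,0,0.026,0,0,0,0.026,0,0,0]}}

```text
t: 14.22
eef_pos: [455.2, 101.7, 103.5]
tcp_rot: [3.142, 0.0, -3.034]
ft_force: [-0.2, 0.2, -0.5]
opening: 0.148
grip_force: 30.0
```

>>> {"fn": "move_arm", "kwargs": {"moves": [0.026,0,0,0,0.01,0,0,0,0,0,0,0,0,0,0,0,0,0,0,0,0,0,0,0]}}

```text
t: 14.98
eef_pos: [450.1, 101.2, 103.5]
tcp_rot: [3.142, 0.0, -3.034]
ft_force: [0.8, -0.1, -0.6]
opening: 0.145
grip_force: 30.0
```

```bash
python3 - <<'E'
from h import *
s=monitor.state();p=s['eef_pos'];d=p[:2]-C
print(s['t'],"case",d@cx,d@cy,p[2],s['ft_force'],s['tcp_rot'],s['joints'])
t=viewer.read_camera("top");sd=viewer.read_camera("side")
q=[p[0]+73.8*np.cos(ya),p[1]+73.8*np.sin(ya),p[2]-25.8];a=proj("top",q);b=proj("side",q);print(a,b)
A=[cv2.resize(i[y-40:y+40,x-40:x+40],(400,400),interpolation=cv2.INTER_CUBIC) for i,(x,y) in((t,a.astype(int)),(sd,b.astype(int)))]
cv2.imwrite("pics/g4.png",np.hstack(A)[:,:,::-1])
plan([591,-186.9,150],3.371)
plan([591,-186.9,150],3.371,[*p[:2],150,s['tcp_rot'][2]])
E
```

```text
14.975 case -69.58007448528464 151.42351464518467 103.45417514132909 [ 0.78229767 -0.13861568 -0.60102927] [ 3.14152015e+00  8.24575755e-06 -3.03409515e+00] [ 7.77241428e-02  4.30042809e-01  2.06847532e+00  1.21267218e-04
  6.43068444e-01 -1.60066674e+00]
[174.99180077 200.80687318] [272.18100284 255.18962763]
turn -0.0776 shift [-0.4779 -2.0838 -0.3101] mm 324.0
turn -0.0776 shift [-0.4779 -2.0838  0.    ] mm 320.7
```

View pics/g4.png

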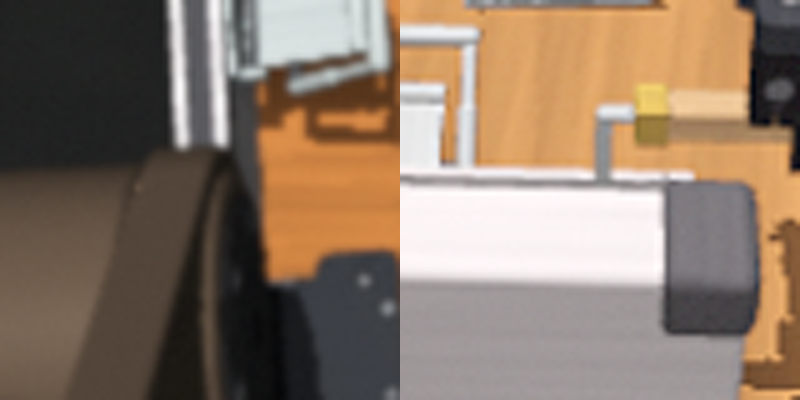

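The side view shows the pick still upright at (603,150), over the channel at the near end. I'll lift it and carry it back to the pan.

>>> {"fn": "move_arm", "kwargs": {"moves": [0,0,-0.1,0,0,0,-0.2,0,0,0,0,0,0,0,0,-0.0776,-0.0478,-0.2084,0,0,-0.0478,-0.2084,0,0,-0.0478,-0.2084,0,0,-0.0478,-0.2084,0,0,-0.0478,-0.2084,0,0,-0.0478,-0.2084,0,0]}}

```text
t: 16.32
eef_pos: [534.7, -72.6, 147.3]
tcp_rot: [3.141, -0.001, -2.912]
ft_force: [0.3, 0.1, -0.7]
opening: 0.145
grip_force: 30.0
```

>>> {"fn": "move_arm", "kwargs": {"moves": [-0.0478,-0.2084,0,0,-0.0478,-0.2084,0,0,-0.0478,-0.2084,0,0,-0.0478,-0.2084,0,0,0,0,0,0,0,0,0,0]}}

```text
t: 17.08
eef_pos: [590.3, -186.4, 147.5]
tcp_rot: [3.14, -0.001, -2.912]
ft_force: [-0.1, 0.8, -1.6]
opening: 0.144
grip_force: 30.0
```

```bash
python3 - <<'E'
from h import *
s=monitor.state();print(s['t'],s['eef_pos'],s['tcp_rot'])
plan([591,-186.9,37.0],3.371)
E
```

```text
17.075 [ 590.32151134 -186.40995821  147.45870698] [ 3.14037868e+00 -1.24499514e-03 -2.91244736e+00]
turn -0.0002 shift [-0.0037 -0.0042  0.7364] mm 110.5
```

>>> {"fn": "move_arm", "kwargs": {"moves": [-0.004,-0.004,0.2,0,0,0,0.2,0,0,0,0.15,0,0,0,0.1,0,0,0,0.05,0,0,0,0.02,0,0,0,0.01,0,0,0,0,0,0,0,0,0]}}

```text
t: 18.2
eef_pos: [591.9, -187.5, 39.3]
tcp_rot: [-3.141, 0.001, -2.912]
ft_force: [-0.8, 1.0, -0.6]
opening: 0.145
grip_force: 30.0
```

>>> {"fn": "move_arm", "kwargs": {"moves": [0,0,0,0,0,0,0,0,0,0,0,0,0,0,0,0], "claw": 36}}

```text
t: 18.7
eef_pos: [591.7, -187.4, 39.0]
tcp_rot: [3.142, 0.0, -2.912]
ft_force: [-0.2, -0.6, -0.0]
opening: 0.375
grip_force: 0.0
```

>>> {"fn": "move_arm", "kwargs": {"moves": [0,0,-0.1,0,0,0,-0.3,0,0,0,-0.35,0,0,0,0,0]}}

```text
t: 19.2
eef_pos: [593.3, -188.0, 156.5]
tcp_rot: [-3.137, 0.006, -2.912]
ft_force: [0.2, -0.2, 0.3]
opening: 0.379
grip_force: 0.0
```

```bash
python3 - <<'E'
from h import *
s=monitor.state();print(s['t'],s['eef_pos'],s['tcp_rot'],s['opening'])
t=viewer.read_camera("top");sd=viewer.read_camera("side");np.save("top3.npy",t);np.save("side3.npy",sd)
A=[cv2.resize(i[y:y+100,x:x+100],(400,400),interpolation=cv2.INTER_CUBIC) for i,x,y in((t,310,150),(sd,225,120))]
cv2.imwrite("pics/g5.png",np.hstack(A)[:,:,::-1])
# nozzle moved? difference to start
for n,a,b in(("top",t,np.load("top0.npy")),("side",sd,np.load("side0.npy"))):
    for q in((436,-62,33),(563.7,-372.7,33),(427,-316.7,33)):
        u,v=proj(n,q).astype(int);print(n,q,np.abs(a[v-12:v+12,u-12:u+12].astype(int)-b[v-12:v+12,u-12:u+12]).mean().round(1))
h=monitor.state();plan([563.7,-372.8,130],ya+np.pi/2)
E
```

```text
19.2 [ 593.32357652 -187.98824208  156.50557757] [-3.13695723  0.00635713 -2.9120444 ] 0.37902414300167275
top (436, -62, 33) 44.2
top (563.7, -372.7, 33) 29.0
top (427, -316.7, 33) 30.8
side (436, -62, 33) 30.0
side (563.7, -372.7, 33) 8.4
side (427, -316.7, 33) 8.3
turn 1.0776 shift [-1.2092 -0.3181  0.1494] mm 188.9
```

View pics/g5.png

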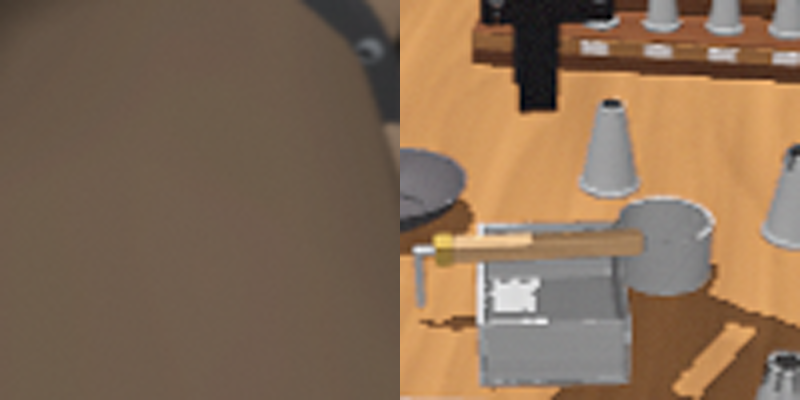

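The side view shows the scraper resting across the pan again, from (415,250) to (640,242), and the nozzles haven't moved. Next I'll pick nozzle B.

```bash
python3 - <<'E'
from h import *
U=lambda x,y:((x+.5)*.64-.5,(y+.5)*.64-.5)
print("stack near edge",onz("top",U(655,160),0),onz("top",U(670,130),80),"steps",onz("top",U(765,300),0),"tall cup",onz("top",U(414,172),0),"box",onz("top",U(668,455),40),onz("top",U(646,425),40))
print("jar",onz("top",U(50,357),90),"ramekin",onz("top",U(458,467),30))
y=2.2
plan([563.7,-372.8,110],y)
print("B->case");plan([*W(32,0),150],ya+np.pi/2,[563.7,-372.8,150,y])
print("case->C");plan([427,-316.8,150],ya+np.pi/2,[*W(32,0),150,ya+np.pi/2])
print("C->case");plan([*W(-32,45),150],ya+np.pi/2,[427,-316.8,150,ya+np.pi/2])
print("case->A");plan([436,-62.5,150],ya+np.pi/2,[*W(-32,45),150,ya+np.pi/2])
print("A->case");plan([*W(-32,-45),150],ya+np.pi/2,[436,-62.5,150,ya+np.pi/2])
E
```

```text
stack near edge [ 785.81356104 -442.70680471    0.        ] [ 798.24278643 -431.39186431   80.        ] steps [ 572.27709269 -600.82469455    0.        ] tall cup [754.14104778 -73.22682122   0.        ] box [ 348.96891495 -424.876933     40.        ] [ 388.62554523 -395.60621921   40.        ]
jar [458.07874438 395.40754026  90.        ] ramekin [ 327.96350147 -140.5510498    30.        ]
turn 0.7455 shift [-0.8898 -0.8784  0.2827] mm 192.3
B->case
turn 0.3321 shift [3.9    0.5957 0.    ] mm 591.8
case->C
turn -0.0 shift [-3.4311 -1.4617  0.    ] mm 559.4
C->case
turn -0.0 shift [3.0044 1.1617 0.    ] mm 483.2
case->A
turn -0.0 shift [-1.3253 -0.9201  0.    ] mm 242.0
A->case
turn -0.0 shift [1.3253 1.5201 0.    ] mm 302.5
```

>>> {"fn": "move_arm", "kwargs": {"moves": [0,0,0,0.1078,0,0,0,0.1078,0,0,0,0.1078,0,0,0,0.1078,0,0,0,0.1078,0,0,0,0.1078,0,0,0,0.1078,0,0,0,0.1078,0,0,0,0.1078,0,0,0,0.1078], "claw": 60}}

```text
t: 20.55
eef_pos: [591.1, -187.1, 150.1]
tcp_rot: [-3.139, -0.001, 1.672]
ft_force: [0.0, -0.7, -0.2]
opening: 0.629
grip_force: 0.0
```

>>> {"fn": "move_arm", "kwargs": {"moves": [-0.2,-0.053,0,0,-0.2,-0.053,0,0,-0.2,-0.053,0,0,-0.2,-0.053,0,0,-0.2,-0.053,0,0,-0.2,-0.053,0,0,0,0,0.15,0,0,0,0,0,0,0,0,0]}}

```text
t: 21.68
eef_pos: [563.5, -371.1, 128.9]
tcp_rot: [-3.141, -0.001, 1.678]
ft_force: [0.4, -0.1, 0.4]
opening: 0.632
grip_force: 0.0
```

```bash
python3 - <<'E'
from h import *
s=monitor.state();print(s['t'],s['eef_pos'],s['tcp_rot'],s['joints'])
plan([563.7,-372.8,21.5],ya+np.pi/2)
np.save("s4.npy",viewer.read_camera("side"));np.save("t4.npy",viewer.read_camera("top"))
s0=np.load("side0.npy")
for q in((436,-62.5,33),(563.7,-372.7,33),(427,-316.7,33)):
    u,v=proj("side",q).astype(int);T=s0[v-14:v+14,u-9:u+9];S=np.load("s4.npy")[v-34:v+34,u-34:u+34]
    r=cv2.matchTemplate(S,T,cv2.TM_CCOEFF_NORMED);print(q,cv2.minMaxLoc(r)[1],np.array(cv2.minMaxLoc(r)[3])-[25,20])
E
```

```text
21.675 [ 563.53006386 -371.08143857  128.85288355] [-3.14108587e+00 -7.01796801e-04  1.67802724e+00] [-6.80202597e-01  6.47311915e-01  1.51221965e+00  1.63626297e-04
  9.82915965e-01 -7.87524494e-01]
turn -0.0002 shift [-1.150e-02 -1.000e-04  7.157e-01] mm 107.4
(436, -62.5, 33) 0.9985807538032532 [0 0]
(563.7, -372.7, 33) 0.7822161912918091 [0 0]
(427, -316.7, 33) 0.7592272162437439 [0 0]
```

>>> {"fn": "move_arm", "kwargs": {"moves": [-0.0115,0,0.1,0,0,0,0.2,0,0,0,0.2,0,0,0,0.15,0,0,0,0.065,0,0,0,0,0]}}

```text
t: 22.52
eef_pos: [563.5, -373.0, 21.2]
tcp_rot: [-3.141, -0.001, 1.678]
ft_force: [-0.3, -0.1, 0.4]
opening: 0.63
grip_force: 0.0
```

>>> {"fn": "move_arm", "kwargs": {"moves": [0,0,0,0,0,0,0,0,0,0,0,0,0,0,0,0,0,0,0,0,0,0,0,0], "claw": 0}}

```text
t: 23.28
eef_pos: [563.9, -373.3, 22.2]
tcp_rot: [3.141, 0.001, 1.678]
ft_force: [0.6, 0.8, 5.2]
opening: 0.362
grip_force: 30.0
```

>>> {"fn": "move_arm", "kwargs": {"moves": [0,0,-0.1,0,0,0,-0.3,0,0,0,-0.35,0,0,0,-0.15,0,0,0,0,0]}}

```text
t: 23.9
eef_pos: [564.1, -373.5, 159.0]
tcp_rot: [3.139, 0.002, 1.678]
ft_force: [-0.6, -0.9, -0.8]
opening: 0.358
grip_force: 29.4
```

```bash
python3 - <<'E'
from h import *
s=monitor.state();print(s['t'],s['eef_pos'],s['tcp_rot'],s['opening']*95.1)
plan([*W(32,0),150],ya+np.pi/2)
E
```

```text
23.9 [ 564.08640034 -373.52805734  158.9999786 ] [3.13907084e+00 2.48717945e-03 1.67767133e+00] 34.061600924984994
turn -0.0004 shift [3.9051 0.5936 0.06  ] mm 592.6
```

>>> {"fn": "move_arm", "kwargs": {"moves": [0.279,0.0424,0,0,0.279,0.0424,0,0,0.279,0.0424,0,0,0.279,0.0424,0,0,0.279,0.0424,0,0,0.279,0.0424,0,0,0.279,0.0424,0,0,0.279,0.0424,0,0,0.279,0.0424,0,0,0.279,0.0424,0,0]}}

```text
t: 25.15
eef_pos: [581.5, 51.1, 155.4]
tcp_rot: [-3.139, -0.0, 1.678]
ft_force: [0.7, 0.8, -1.0]
opening: 0.361
grip_force: 29.4
```

>>> {"fn": "move_arm", "kwargs": {"moves": [0.279,0.0424,0,0,0.279,0.0424,0,0,0.279,0.0424,0,0,0.279,0.0424,0,0,0,0,0,0,0,0,0,0]}}

```text
t: 25.9
eef_pos: [589.2, 218.4, 155.6]
tcp_rot: [-3.14, 0.0, 1.678]
ft_force: [-0.0, 0.2, -0.5]
opening: 0.358
grip_force: 29.4
```

```bash
python3 - <<'E'
from h import *
s=monitor.state();print(s['t'],s['eef_pos'],s['tcp_rot'],s['opening']*95.1)
plan([*W(32,0),29.5],ya+np.pi/2)
sd=viewer.read_camera("side")
cv2.imwrite("pics/g6.png",cv2.resize(sd[130:280,90:290],(800,600),interpolation=cv2.INTER_CUBIC)[:,:,::-1])
E
```

```text
25.9 [589.15013262 218.39789713 155.64199415] [-3.13969308e+00  3.86805744e-04  1.67796043e+00] 34.059035443704985
turn -0.0002 shift [-3.000e-04  4.100e-03  8.409e-01] mm 126.1
```

>>> {"fn": "move_arm", "kwargs": {"moves": [0,0.004,0.2,0,0,0,0.25,0,0,0,0.2,0,0,0,0.1,0,0,0,0.05,0,0,0,0.03,0,0,0,0,0,0,0,0,0]}}

```text
t: 26.95
eef_pos: [590.6, 219.1, 32.9]
tcp_rot: [3.14, -0.0, 1.678]
ft_force: [-0.2, -0.6, -0.5]
opening: 0.362
grip_force: 29.4
```

>>> {"fn": "move_arm", "kwargs": {"moves": [0,0,0,0,0,0,0,0,0,0,0,0,0,0,0,0], "claw": 50}}

```text
t: 27.45
eef_pos: [590.3, 219.0, 32.3]
tcp_rot: [3.142, -0.0, 1.678]
ft_force: [0.1, -0.4, -0.2]
opening: 0.528
grip_force: 0.0
```

>>> {"fn": "move_arm", "kwargs": {"moves": [0,0,-0.1,0,0,0,-0.2,0,0,0,-0.3,0,0,0,-0.2,0,0,0,0,0]}}

```text
t: 28.08
eef_pos: [591.3, 219.2, 155.6]
tcp_rot: [3.136, -0.001, 1.678]
ft_force: [0.4, -0.4, -0.1]
opening: 0.526
grip_force: 0.0
```

>>> {"fn": "move_arm", "kwargs": {"moves": [-0.343,-0.1462,0,0,-0.343,-0.1462,0,0,-0.343,-0.1462,0,0,-0.343,-0.1462,0,0,-0.343,-0.1462,0,0,-0.343,-0.1462,0,0,-0.343,-0.1462,0,0,-0.343,-0.1462,0,0,-0.343,-0.1462,0,0,-0.343,-0.1462,0,0], "claw": 60}}

```text
t: 29.32
eef_pos: [426.1, -317.5, 151.8]
tcp_rot: [-3.141, -0.001, 1.678]
ft_force: [0.3, -0.0, -0.1]
opening: 0.632
grip_force: 0.0
```

```bash
python3 - <<'E'
from h import *
s=monitor.state();print(s['t'],s['eef_pos'],s['tcp_rot'])
t=viewer.read_camera("top");sd=viewer.read_camera("side");np.save("t5.npy",t)
plan([427,-316.8,21.5],ya+np.pi/2)
s0=np.load("side0.npy")
for q in((436,-62.5,33),(427,-316.7,33)):
    u,v=proj("side",q).astype(int);T=s0[v-14:v+14,u-9:u+9];S=sd[v-34:v+34,u-34:u+34]
    r=cv2.matchTemplate(S,T,cv2.TM_CCOEFF_NORMED);print(q,cv2.minMaxLoc(r)[1],np.array(cv2.minMaxLoc(r)[3])-[25,20])
A=cv2.resize(t[90:230,90:220],(520,560),interpolation=cv2.INTER_CUBIC)[:,:,::-1];cv2.imwrite("pics/g7.png",A)
E
```

```text
29.325 [ 426.07354046 -317.47261504  151.78140825] [-3.14114993e+00 -7.39395469e-04  1.67751850e+00]
turn -0.0031 shift [0.0203 0.0118 0.8675] mm 130.2
(436, -62.5, 33) 0.9987198114395142 [0 0]
(427, -316.7, 33) 0.6863582730293274 [5 6]
```

View pics/g7.png

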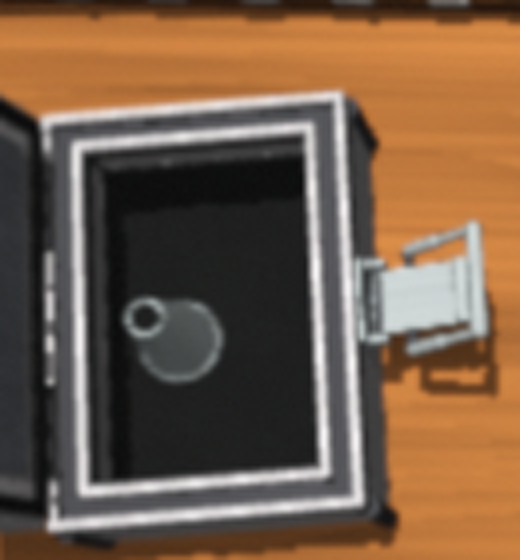

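Nozzle B stands upright inside the case, with its foot at (180,340) and its top at (145,317). Template matching suggests nozzle C may have shifted, so I'll check that numerically.

```bash
python3 - <<'E'
from h import *
sd=viewer.read_camera("side");s0=np.load("side0.npy");np.save("s5.npy",sd)
for nm,im in(("start",s0),("now",sd)):
    hsv=cv2.cvtColor(im,cv2.COLOR_RGB2HSV);m=((hsv[:,:,1]<60)).astype(np.uint8)
    n,l,st,c=cv2.connectedComponentsWithStats(m)
    for i in range(1,n):
        x,y,w,h,a=st[i]
        if 150<a<1500 and 260<x<360 and 130<y<260: print(nm,st[i],c[i].round(1))
print(proj("side",[427,-316.7,0]),proj("side",[427,-316.7,66]),proj("side",[427,-317,152]))
E
```

```text
start [270 145  15  25 246] [277.  158.4]
start [315 156  17  26 278] [323.6 170.5]
start [349 191  37  32 854] [366.  205.6]
start [309 208  21  33 460] [319.9 225.8]
now [320 163  16  27 312] [328.5 177.7]
now [349 191  37  32 881] [366.2 205.3]
now [309 208  21  33 462] [319.8 225.8]
[323.21539314 177.83495356] [325.31422896 156.87047903] [328.21295589 127.26423549]
```

```bash
python3 - <<'E'
from h import *
for a,b,z in(((323.5,182),(328,190),0),((323.6,170.5),(328.5,177.7),28),((324.5,156),(329.5,163),66)):
    p,q=onz("side",a,z),onz("side",b,z);print(p.round(1),q.round(1),(q-p).round(1))
E
```

```text
[ 426.3 -293.4    0. ] [ 414.5 -252.5   -0. ] [-11.8  40.9  -0. ]
[ 428.4 -308.4   28. ] [ 415.5 -269.7   28. ] [-12.9  38.6   0. ]
[ 429.2 -321.8   66. ] [ 416.3 -281.7   66. ] [-12.9  40.1   0. ]
```

```bash
python3 -c "
from h import *
plan([414.5,-277,21.5],ya+np.pi/2)"
```

```text
turn -0.0028 shift [ 0.2786 -0.0467  0.8667] mm 136.7
```

>>> {"fn": "move_arm", "kwargs": {"moves": [0.15,-0.025,0,0,0.1286,-0.0217,0,0,0,0,0.2,0,0,0,0.2,0,0,0,0.2,0,0,0,0.15,0,0,0,0.08,0,0,0,0.037,0,0,0,0,0], "claw": 66}}

```text
t: 30.6
eef_pos: [415.9, -275.0, 22.4]
tcp_rot: [3.141, 0.0, 1.678]
ft_force: [-0.3, 0.2, -0.1]
opening: 0.69
grip_force: 0.0
```

>>> {"fn": "move_arm", "kwargs": {"moves": [0,0,0,0,0,0,0,0,0,0,0,0,0,0,0,0,0,0,0,0,0,0,0,0], "claw": 0}}

```text
t: 31.35
eef_pos: [415.7, -275.2, 22.3]
tcp_rot: [3.141, 0.0, 1.678]
ft_force: [-0.2, 0.0, 2.3]
opening: 0.36
grip_force: 29.8
```

>>> {"fn": "move_arm", "kwargs": {"moves": [0,0,-0.1,0,0,0,-0.3,0,0,0,-0.35,0,0,0,-0.15,0,0,0,0,0]}}

```text
t: 31.98
eef_pos: [416.1, -275.5, 159.2]
tcp_rot: [3.139, 0.003, 1.678]
ft_force: [-0.1, 0.6, -1.2]
opening: 0.363
grip_force: 29.4
```

```bash
python3 - <<'E'
from h import *
s=monitor.state();print(s['t'],s['eef_pos'],s['tcp_rot'],s['opening']*95.1)
plan([*W(-32,45),150],ya+np.pi/2)
E
```

```text
31.975 [ 416.1090293  -275.46848776  159.2452202 ] [3.13891755e+00 2.73692120e-03 1.67774307e+00] 34.50631637621092
turn -0.0004 shift [2.7227 1.2043 0.0616] mm 446.7
```

>>> {"fn": "move_arm", "kwargs": {"moves": [0.2723,0.1204,0,0,0.2723,0.1204,0,0,0.2723,0.1204,0,0,0.2723,0.1204,0,0,0.2723,0.1204,0,0,0.2723,0.1204,0,0,0.2723,0.1204,0,0,0.2723,0.1204,0,0,0.2723,0.1204,0,0,0.2723,0.1204,0,0]}}

```text
t: 33.22
eef_pos: [551.4, 151.6, 156.0]
tcp_rot: [-3.14, 0.0, 1.678]
ft_force: [-0.5, -1.7, -0.5]
opening: 0.359
grip_force: 29.4
```

>>> {"fn": "move_arm", "kwargs": {"moves": [0,0,0,0,0,0,0,0]}}

```text
t: 33.48
eef_pos: [551.0, 149.9, 156.2]
tcp_rot: [-3.14, 0.0, 1.678]
ft_force: [0.3, 0.5, -0.9]
opening: 0.361
grip_force: 29.4
```

```bash
python3 - <<'E'
from h import *
s=monitor.state();print(s['t'],s['eef_pos'],s['tcp_rot'],s['opening']*95.1)
plan([*W(-32,45),31],ya+np.pi/2)
plan([436,-62.5,31],ya+np.pi/2,[*W(-32,45),31,ya+np.pi/2])
E
```

```text
33.475 [550.97990469 149.88412244 156.1984877 ] [-3.13958895e+00  1.76318764e-04  1.67813686e+00] 34.375233327970484
turn -0.0001 shift [-2.000e-04  6.100e-03  8.347e-01] mm 125.2
turn -0.0 shift [-1.3253 -0.9201  0.    ] mm 242.0
```

Place nozzle C, then move above nozzle A.

>>> {"fn": "move_arm", "kwargs": {"moves": [0,0.006,0.2,0,0,0,0.25,0,0,0,0.2,0,0,0,0.1,0,0,0,0.05,0,0,0,0.032,0,0,0,0,0,0,0,0,0]}}

```text
t: 34.48
eef_pos: [561.0, 151.7, 41.7]
tcp_rot: [3.118, -0.002, 1.677]
ft_force: [2.2, 8.2, 76.3]
opening: 0.005
grip_force: 39.3
```

>>> {"fn": "move_arm", "kwargs": {"moves": [0,0,0,0,0,0,0,0,0,0,0,0,0,0,0,0], "claw": 50}}

```text
t: 34.98
eef_pos: [553.8, 149.9, 34.3]
tcp_rot: [3.138, -0.0, 1.677]
ft_force: [0.9, 0.9, 2.9]
opening: 0.365
grip_force: 1.5
```

>>> {"fn": "move_arm", "kwargs": {"moves": [0,0,-0.1,0,0,0,-0.2,0,0,0,-0.3,0,0,0,-0.2,0,0,0,0,0]}}

```text
t: 35.6
eef_pos: [553.2, 150.2, 154.9]
tcp_rot: [3.138, -0.0, 1.677]
ft_force: [0.1, 0.2, -0.2]
opening: 0.523
grip_force: 0.0
```

>>> {"fn": "move_arm", "kwargs": {"moves": [-0.221,-0.154,0,0,-0.221,-0.154,0,0,-0.221,-0.154,0,0,-0.221,-0.154,0,0,-0.221,-0.154,0,0,-0.221,-0.154,0,0,0,0,0,0,0,0,0,0], "claw": 66}}

```text
t: 36.6
eef_pos: [435.9, -62.1, 152.0]
tcp_rot: [-3.141, -0.001, 1.677]
ft_force: [0.6, -0.3, -0.3]
opening: 0.693
grip_force: 0.0
```

```bash
python3 - <<'E'
from h import *
s=monitor.state();print(s['t'],s['eef_pos'],s['tcp_rot'],s['opening']*95.1)
plan([436,-62.5,22],ya+np.pi/2)
sd=viewer.read_camera("side");t=viewer.read_camera("top");np.save("t6.npy",t)
hsv=cv2.cvtColor(sd,cv2.COLOR_RGB2HSV);m=((hsv[:,:,1]<60)).astype(np.uint8)
n,l,st,c=cv2.connectedComponentsWithStats(m)
for i in range(1,n):
    x,y,w,h,a=st[i]
    if 150<a<1500 and 240<x<380 and 130<y<280: print(st[i],c[i].round(1))
E
```

```text
36.6 [435.92432267 -62.13857589 152.00796297] [-3.14083087e+00 -5.11519392e-04  1.67683165e+00] 65.94610163843636
turn -0.0009 shift [-2.400e-03  2.000e-04  8.667e-01] mm 130.0
[349 191  37  32 857] [366.  205.6]
[309 208  21  33 467] [319.8 226.2]
```

The placing went wrong: the force reached 76 N and the fingers closed, so nozzle C slipped out of the grip. I'll look at it.

```bash
python3 - <<'E'
from h import *
t=np.load("t6.npy");A=cv2.resize(t[80:230,70:270],(800,600),interpolation=cv2.INTER_CUBIC)[:,:,::-1];cv2.imwrite("pics/g8.png",A)
E
```

```text
(no output)
```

View pics/g8.png

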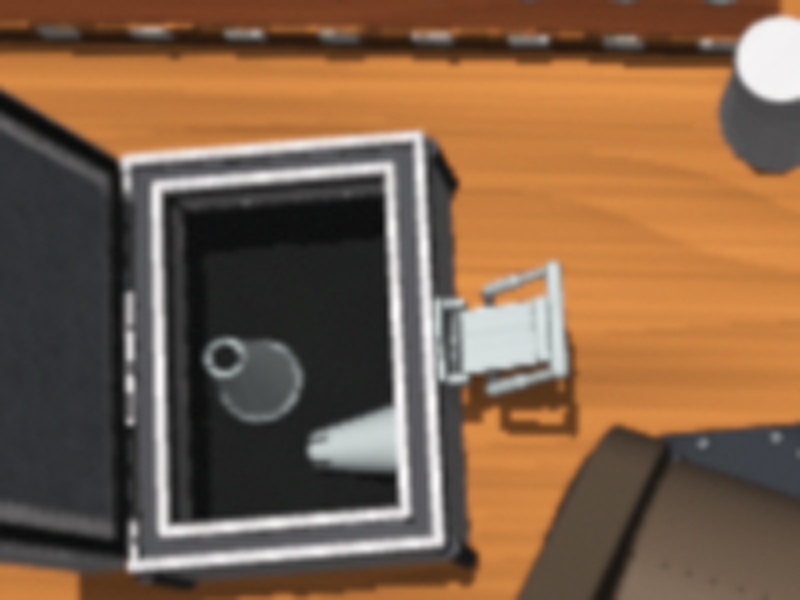

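Nozzle C lies on its side inside the case, with its top at (310,450) and its foot under the latch-side rim. B stands at (260,378). I'll check C's extent and pick A.

```bash
python3 - <<'E'
from h import *
U=lambda x,y:((x+.5)/4-.5+70,(y+.5)/4-.5+80)
for z in(12,20,30):
    for p in((308,448),(395,405),(399,472)):
        d=onz("top",U(*p),z)[:2]-C;print(z,p,(d@cx).round(1),(d@cy).round(1))
plan([*W(-5,-46),31],ya+np.pi/2,[436,-62.5,31,ya+np.pi/2])
E
```

```text
12 (308, 448) 5.3 41.9
12 (395, 405) -44.5 21.5
12 (399, 472) -44.9 59.6
20 (308, 448) 3.2 43.4
20 (395, 405) -46.1 23.1
20 (399, 472) -46.6 60.9
30 (308, 448) 0.6 45.2
30 (395, 405) -48.2 25.2
30 (399, 472) -48.6 62.5
turn -0.0 shift [1.5053 1.5268 0.    ] mm 321.6
```

>>> {"fn": "move_arm", "kwargs": {"moves": [-0.0024,0,0.2,0,0,0,0.2,0,0,0,0.2,0,0,0,0.15,0,0,0,0.08,0,0,0,0.037,0,0,0,0,0]}}

```text
t: 37.58
eef_pos: [436.2, -62.4, 22.5]
tcp_rot: [3.141, -0.0, 1.678]
ft_force: [-0.2, 0.0, -0.6]
opening: 0.692
grip_force: 0.0
```

>>> {"fn": "move_arm", "kwargs": {"moves": [0,0,0,0,0,0,0,0,0,0,0,0,0,0,0,0,0,0,0,0,0,0,0,0], "claw": 0}}

```text
t: 38.33
eef_pos: [436.2, -62.7, 22.4]
tcp_rot: [3.141, 0.0, 1.678]
ft_force: [-0.0, 0.0, 2.6]
opening: 0.36
grip_force: 29.8
```

>>> {"fn": "move_arm", "kwargs": {"moves": [0,0,-0.1,0,0,0,-0.3,0,0,0,-0.35,0,0,0,-0.2,0,0,0,0,0]}}

```text
t: 38.95
eef_pos: [436.6, -62.8, 166.4]
tcp_rot: [3.138, 0.001, 1.678]
ft_force: [-0.4, -0.3, -0.5]
opening: 0.362
grip_force: 29.4
```

```bash
python3 - <<'E'
from h import *
s=monitor.state();print(s['t'],s['eef_pos'],s['tcp_rot'],s['opening']*95.1)
plan([*W(-5,-46),155],ya+np.pi/2)
E
```

```text
38.95 [436.64485085 -62.7706399  166.41539445] [3.13796126e+00 1.42081256e-03 1.67767767e+00] 34.45251184068311
turn -0.0004 shift [1.5076 1.5227 0.0761] mm 321.6
```

>>> {"fn": "move_arm", "kwargs": {"moves": [0.1885,0.1903,0,0,0.1885,0.1903,0,0,0.1885,0.1903,0,0,0.1885,0.1903,0,0,0.1885,0.1903,0,0,0.1885,0.1903,0,0,0.1885,0.1903,0,0,0.1885,0.1903,0,0,0,0,0,0,0,0,0,0]}}

```text
t: 40.2
eef_pos: [638.1, 186.3, 163.0]
tcp_rot: [-3.139, 0.0, 1.678]
ft_force: [-0.6, -0.3, -0.8]
opening: 0.361
grip_force: 29.4
```

```bash
python3 - <<'E'
from h import *
s=monitor.state();print(s['t'],s['eef_pos'],s['tcp_rot'],s['opening']*95.1)
plan([*W(-5,-46),31],ya+np.pi/2)
E
```

```text
40.2 [638.12785469 186.29819848 162.99629076] [-3.13879161e+00  2.86190208e-04  1.67788828e+00] 34.33147751514334
turn -0.0003 shift [8.0e-04 9.1e-03 8.8e-01] mm 132.0
```

>>> {"fn": "move_arm", "kwargs": {"moves": [0,0.005,0.2,0,0,0,0.2,0,0,0,0.15,0,0,0,0,0]}}

```text
t: 40.7
eef_pos: [638.4, 185.6, 80.6]
tcp_rot: [-3.138, 0.0, 1.677]
ft_force: [0.3, 0.2, -0.7]
opening: 0.358
grip_force: 29.4
```

>>> {"fn": "move_arm", "kwargs": {"moves": [0,0,0.1,0,0,0,0.1,0,0,0,0.06,0,0,0,0.04,0,0,0,0.02,0,0,0,0,0]}}

```text
t: 41.45
eef_pos: [639.8, 186.8, 34.4]
tcp_rot: [3.141, -0.0, 1.678]
ft_force: [0.5, 0.2, -0.3]
opening: 0.36
grip_force: 29.4
```

>>> {"fn": "move_arm", "kwargs": {"moves": [0,0,0.015,0,0,0,0.01,0,0,0,0,0]}}

```text
t: 41.82
eef_pos: [639.7, 186.7, 30.6]
tcp_rot: [-3.142, -0.0, 1.678]
ft_force: [0.1, -0.5, -0.3]
opening: 0.358
grip_force: 29.4
```

>>> {"fn": "move_arm", "kwargs": {"moves": [0,0,0,0,0,0,0,0,0,0,0,0,0,0,0,0], "claw": 44}}

```text
t: 42.32
eef_pos: [639.7, 186.7, 30.6]
tcp_rot: [3.142, -0.0, 1.678]
ft_force: [0.2, 0.9, 0.2]
opening: 0.462
grip_force: 0.0
```

>>> {"fn": "move_arm", "kwargs": {"moves": [0,0,-0.1,0,0,0,-0.2,0,0,0,-0.3,0,0,0,-0.3,0,0,0,-0.3,0,0,0,-0.3,0,0,0,-0.2,0,0,0,0,0]}}

```text
t: 43.32
eef_pos: [640.1, 186.9, 289.2]
tcp_rot: [3.136, -0.001, 1.678]
ft_force: [-0.0, -0.5, -1.1]
opening: 0.465
grip_force: 0.0
```

```bash
python3 - <<'E'
from h import *
s=monitor.state();print(s['t'],s['eef_pos'],s['tcp_rot'],s['opening']*95.1,s['joints'])
U=lambda x,y:((x+.5)*.64-.5,(y+.5)*.64-.5)
for th in(1.65,1.7,1.75,1.8,1.85,1.9,1.95):
    r=[]
    for o in(0,26):
        x=80-160*np.cos(th)+o*np.sin(th);z=85+160*np.sin(th)+o*np.cos(th)
        r+=[(proj("top",[*W(x,0),z])/.64).round(0)]
    print(th,*r,"edge z",(85+160*np.sin(th)).round(0))
plan([*W(180,0),300],ya+np.pi/2)
E
```

```text
43.325 [640.14774058 186.85074144 289.219619  ] [ 3.13618344e+00 -5.30537753e-04  1.67770534e+00] 44.20292533930512 [1.84970304e-01 4.93526301e-01 1.35046777e+00 1.11390619e-04
 1.29216447e+00 7.80323840e-02]
1.65 [ 89. 234.] [ 67. 236.] edge z 244.0
1.7 [ 82. 235.] [ 61. 238.] edge z 244.0
1.75 [ 76. 236.] [ 55. 239.] edge z 242.0
1.8 [ 69. 237.] [ 50. 240.] edge z 241.0
1.85 [ 63. 238.] [ 45. 241.] edge z 239.0
1.9 [ 58. 239.] [ 40. 243.] edge z 236.0
1.95 [ 52. 240.] [ 36. 244.] edge z 234.0
turn -0.0004 shift [ 1.2319 -0.3114 -0.0719] mm 190.9
```

>>> {"fn": "move_arm", "kwargs": {"moves": [0.1887,-0.0519,-0.012,0,0.1887,-0.0519,-0.012,0,0.1887,-0.0519,-0.012,0,0.1887,-0.0519,-0.012,0,0.1887,-0.0519,-0.012,0,0.1887,-0.0519,-0.012,0,0,0,0,0,0,0,0,0], "claw": 0}}

```text
t: 44.32
eef_pos: [575.2, 350.0, 295.9]
tcp_rot: [-3.141, 0.0, 1.678]
ft_force: [-0.7, -0.4, -0.5]
opening: 0.001
grip_force: 0.0
```

```bash
python3 - <<'E'
from h import *
s=monitor.state();p=s['eef_pos'];d=p[:2]-C
print(s['t'],"case",d@cx,d@cy,p[2],s['ft_force'],s['tcp_rot'],s['opening'])
plan([*W(160,0),213],ya+np.pi/2)
t=viewer.read_camera("top");np.save("t7.npy",t)
U=lambda x,y:((x+.5)/4-.5+70,(y+.5)/4-.5+80)
E
```

```text
44.325 case 164.38550889910795 0.4081832992738675 295.89965623875554 [-0.74540027 -0.37696116 -0.50045091] [-3.14086640e+00  4.88834024e-04  1.67767288e+00] 0.0013668646297787062
turn -0.0004 shift [-0.0292  0.0027  0.5527] mm 83.0
```

>>> {"fn": "move_arm", "kwargs": {"moves": [0,0,0.2,0,0,0,0.2,0,0,0,0.153,0,0,0,0,0,-0.107,0,0,0,-0.107,0,0,0]}}

```text
t: 45.12
eef_pos: [579.2, 318.1, 215.1]
tcp_rot: [3.139, -0.002, 1.677]
ft_force: [-0.4, 5.2, 3.6]
opening: 0.007
grip_force: 2.5
```

>>> {"fn": "move_arm", "kwargs": {"moves": [-0.0857,0,-0.015,0,-0.0857,0,-0.015,0,-0.0893,0,-0.002,0,-0.0893,0,-0.002,0,-0.0893,0,0.015,0,-0.0893,0,0.015,0]}}

```text
t: 45.88
eef_pos: [587.0, 238.8, 213.6]
tcp_rot: [-3.141, 0.0, 1.678]
ft_force: [0.6, 3.7, -0.7]
opening: 0.003
grip_force: 1.4
```

```bash
python3 - <<'E'
from h import *
s=monitor.state();p=s['eef_pos'];d=p[:2]-C
print(s['t'],"case",d@cx,d@cy,p[2],s['ft_force'],s['tcp_rot'],s['opening'])
E
```

```text
45.875 case 52.59174457164514 0.5429545862777605 213.565456706724 [ 0.64390741  3.73757668 -0.65381529] [-3.14103465e+00  8.83641237e-05  1.67755313e+00] 0.0032482965838464112
```

On track, with about 4 N on the lid. Continuing.

>>> {"fn": "move_arm", "kwargs": {"moves": [-0.0857,0,0.0323,0,-0.0857,0,0.0323,0,-0.079,0,0.048,0,-0.079,0,0.048,0,-0.0683,0,0.0617,0,-0.0683,0,0.0617,0]}}

```text
t: 46.62
eef_pos: [594.5, 169.6, 170.7]
tcp_rot: [-3.141, 0.0, 1.678]
ft_force: [0.2, 2.4, 1.3]
opening: 0.006
grip_force: 0.8
```

>>> {"fn": "move_arm", "kwargs": {"moves": [-0.056,0,0.073,0,-0.056,0,0.073,0,-0.0407,0,0.081,0,-0.0407,0,0.081,0,-0.014,0,0.05,0,-0.014,0,0.04,0,0,0,0,0,0,0,0,0]}}

```text
t: 47.62
eef_pos: [598.1, 137.4, 111.7]
tcp_rot: [3.141, 0.0, 1.678]
ft_force: [0.8, -0.1, 0.7]
opening: 0.002
grip_force: 0.0
```

```bash
python3 - <<'E'
from h import *
s=monitor.state();p=s['eef_pos'];d=p[:2]-C
print(s['t'],"case",d@cx,d@cy,p[2],s['ft_force'],s['tcp_rot'],s['opening'])
E
```

```text
47.625 case -49.47166916066442 0.44844957789489015 111.70394862612973 [ 0.79736551 -0.14897161  0.66603162] [3.14143461e+00 4.63883635e-05 1.67786473e+00] 0.0024630229400771
```

>>> {"fn": "move_arm", "kwargs": {"moves": [0,0,0.012,0,0,0,0.012,0,0,0,0,0,0,0,0,0]}}

```text
t: 48.12
eef_pos: [598.2, 137.4, 111.1]
tcp_rot: [3.139, 0.0, 1.678]
ft_force: [-9.7, -2.6, 28.8]
opening: 0.006
grip_force: 14.3
```

```bash
python3 - <<'E'
from h import *
s=monitor.state();p=s['eef_pos'];d=p[:2]-C
print(s['t'],"case",d@cx,d@cy,p[2],s['ft_force'])
E
```

```text
48.125 case -49.46869068741763 0.2903586899330336 111.10422501643917 [-9.70059045 -2.63537905 28.81422914]
```

>>> {"fn": "move_arm", "kwargs": {"moves": [0,0,-0.1,0,0,0,-0.2,0,-0.2175,0,0,0,-0.2175,0,0,0,-0.2175,0,0,0,-0.2175,0,0,0,0,0,0,0,0,0,0,0]}}

```text
t: 49.12
eef_pos: [611.9, 8.0, 153.2]
tcp_rot: [3.142, -0.0, 1.677]
ft_force: [0.4, -0.0, 0.4]
opening: 0.005
grip_force: 0.0
```

```bash
python3 - <<'E'
from h import *
s=monitor.state();p=s['eef_pos'];d=p[:2]-C
print(s['t'],"case",d@cx,d@cy,p[2],s['ft_force'])
plan([*W(-180,0),85],ya+np.pi/2)
t=viewer.read_camera("top");sd=viewer.read_camera("side")
b=proj("side",[*W(-110,0),80]).astype(int);a=proj("top",[*W(-110,0),80]).astype(int);print(a,b)
A=[cv2.resize(i[y-40:y+40,x-40:x+40],(400,400),interpolation=cv2.INTER_CUBIC) for i,(x,y) in((t,a),(sd,b))]
cv2.imwrite("pics/g9.png",np.hstack(A)[:,:,::-1])
E
```

```text
49.125 case -179.551814156081 0.5768854538633936 153.18122129680026 [ 0.44426996 -0.04868552  0.38310603]
turn -0.0005 shift [-0.003   0.0038  0.4545] mm 68.2
[192 162] [230 238]
```

View pics/g9.png

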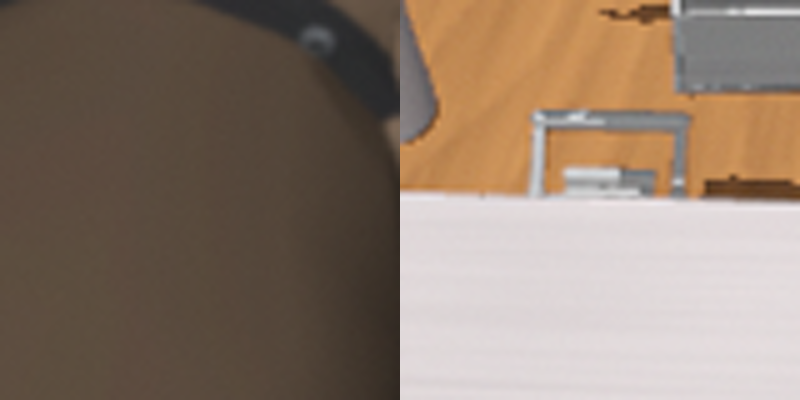

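The side view shows the bail still leaning out, with its bar at (612,118) and the lever's rolled tip behind it at (610,178). The lid lies shut. Now I'll push the bail over.

>>> {"fn": "move_arm", "kwargs": {"moves": [0,0,0.2,0,0,0,0.2,0,0,0,0.055,0,0,0,0,0]}}

```text
t: 49.72
eef_pos: [612.0, 8.1, 85.0]
tcp_rot: [-3.141, -0.0, 1.678]
ft_force: [0.0, 0.5, 0.9]
opening: 0.009
grip_force: 0.0
```

>>> {"fn": "move_arm", "kwargs": {"moves": [0.055,0,0,0,0.055,0,0,0,0.055,0,0,0,0.055,0,0,0,0.055,0,0,0,0.055,0,0,0,0.055,0,0,0,0,0,0,0]}}

```text
t: 50.72
eef_pos: [605.7, 65.7, 84.8]
tcp_rot: [-3.141, -0.0, 1.678]
ft_force: [-0.6, -0.4, 0.3]
opening: 0.007
grip_force: 0.0
```

```bash
python3 - <<'E'
from h import *
s=monitor.state();p=s['eef_pos'];d=p[:2]-C
print(s['t'],"case",d@cx,d@cy,p[2],s['ft_force'])
sd=viewer.read_camera("side");np.save("s9.npy",sd)
for x,z in((-147,93),(-106,113),(-100,112),(-84,109)): print((x,z),[proj("side",[*W(x,y),z]).round(1) for y in(-27,27)])
E
```

```text
50.725 case -121.57743486192842 0.5612161169343003 84.82217973532643 [-0.59181138 -0.35356911  0.3068878 ]
(-147, 93) [array([218.3, 220.7]), array([246.3, 221.3])]
(-106, 113) [array([214.5, 225.4]), array([244.4, 226. ])]
(-100, 112) [array([214.1, 227.9]), array([244.2, 228.5])]
(-84, 109) [array([212.9, 234.8]), array([243.6, 235.5])]
```

>>> {"fn": "move_arm", "kwargs": {"moves": [0.03,0,0,0,0.03,0,0,0,0.015,0,0,0,0,0,0,0,0,0,0,0]}}

```text
t: 51.4
eef_pos: [604.6, 76.1, 84.9]
tcp_rot: [3.142, -0.0, 1.678]
ft_force: [-0.5, 0.3, -0.8]
opening: 0.003
grip_force: 0.0
```

```bash
python3 - <<'E'
from h import *
s=monitor.state();p=s['eef_pos'];d=p[:2]-C
print(s['t'],"case",d@cx,d@cy,p[2],s['ft_force'])
sd=viewer.read_camera("side")
for u in (214,218,222,236,240,244):print(u,sd[214:242,u].mean(1).astype(int).tolist())
print("before",np.load("s9.npy")[214:242,218].mean(1).astype(int).tolist())
E
```

```text
51.4 case -111.06204902686204 0.5096049620432378 84.88151569834773 [-0.52450396  0.34404875 -0.79516148]
214 [140, 141, 140, 144, 143, 145, 143, 142, 143, 142, 145, 147, 148, 150, 150, 149, 147, 142, 138, 138, 139, 138, 139, 182, 225, 223, 221, 220]
218 [142, 143, 143, 144, 147, 146, 150, 147, 148, 148, 148, 145, 140, 136, 138, 135, 137, 138, 139, 139, 136, 135, 139, 181, 226, 223, 222, 221]
222 [79, 92, 139, 135, 136, 134, 136, 141, 139, 137, 137, 138, 135, 136, 139, 140, 142, 141, 142, 141, 144, 142, 139, 93, 116, 157, 202, 111]
236 [75, 94, 93, 97, 102, 100, 102, 109, 114, 125, 125, 124, 127, 142, 142, 143, 143, 144, 144, 143, 142, 143, 137, 118, 126, 125, 123, 122]
240 [139, 138, 139, 140, 139, 141, 142, 142, 141, 143, 142, 140, 141, 140, 138, 138, 138, 139, 137, 137, 138, 138, 133, 118, 124, 125, 124, 124]
244 [149, 150, 141, 143, 143, 141, 143, 142, 142, 141, 143, 140, 142, 139, 138, 139, 135, 136, 135, 132, 132, 130, 132, 133, 123, 124, 124, 124]
before [139, 142, 143, 143, 146, 147, 148, 148, 148, 147, 147, 145, 138, 136, 173, 215, 192, 128, 128, 134, 139, 135, 140, 182, 225, 222, 212, 197]
```

```bash
python3 - <<'E'
from h import *
sd=viewer.read_camera("side");cv2.imwrite("pics/g10.png",cv2.resize(sd[205:265,190:270],(800,600),interpolation=cv2.INTER_CUBIC)[:,:,::-1])
for x,z in((-80,111),(-84,108),(-84,95),(-90,100)): print((x,z),[(proj("side",[*W(x,y),z]).round(1)-[190,205])*10 for y in(-27,27)])
E
```

```text
(-80, 111) [array([225., 304.]), array([533., 311.])]
(-84, 108) [array([230., 303.]), array([536., 310.])]
(-84, 95) [array([235., 360.]), array([538., 367.])]
(-90, 100) [array([238., 317.]), array([540., 323.])]
```

View pics/g10.png

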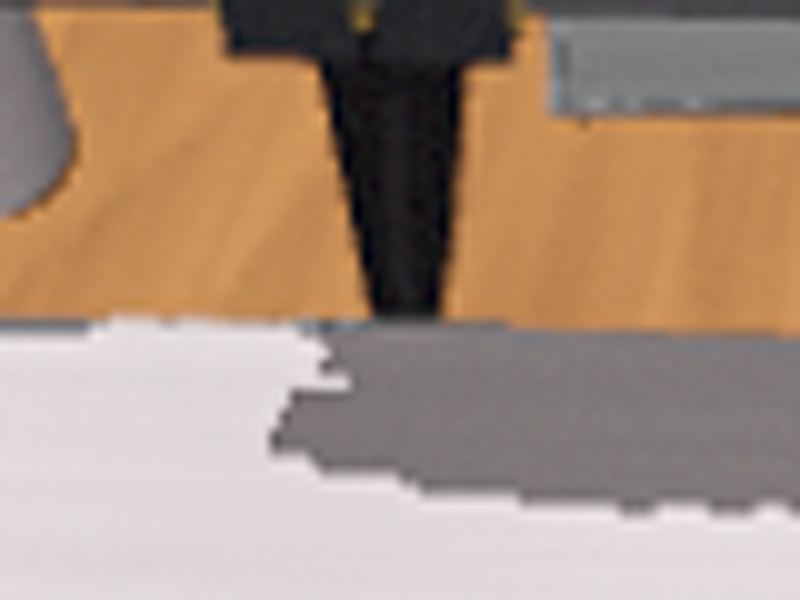

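The bail bar is no longer visible outside. It has dropped behind the lid's edge at row 305, where the calculation puts it against the lid face. Next I'll press the lever.

>>> {"fn": "move_arm", "kwargs": {"moves": [-0.0633,0,0,0,-0.0633,0,0,0,0,0,0,0,0,0,0.0633,0,0,0,0.0633,0,-0.011,0,0.041,0,-0.011,0,0.041,0,0,0,0.027,0,0,0,0.027,0,0,0,0,0]}}

```text
t: 52.75
eef_pos: [606.9, 54.0, 45.2]
tcp_rot: [-3.141, -0.0, 1.678]
ft_force: [-0.9, -0.7, 0.2]
opening: 0.005
grip_force: 0.0
```

```bash
python3 - <<'E'
from h import *
s=monitor.state();p=s['eef_pos'];d=p[:2]-C
print(s['t'],"case",d@cx,d@cy,p[2],s['ft_force'])
E
```

```text
52.75 case -133.3164741361751 0.6340890609871548 45.22187613529615 [-0.88399245 -0.70375662  0.1694292 ]
```

>>> {"fn": "move_arm", "kwargs": {"moves": [0.006,0,0.031,0,0.034,0,0,0,0.034,0,0,0,0.033,0,0,0,0.033,0,0,0,0,0,0,0]}}

```text
t: 53.5
eef_pos: [604.8, 75.3, 40.9]
tcp_rot: [3.141, -0.0, 1.678]
ft_force: [0.8, -2.7, -0.0]
opening: 0.005
grip_force: 1.2
```

>>> {"fn": "move_arm", "kwargs": {"moves": [0.02,0,0,0,0.02,0,0,0,0.02,0,0,0,0,0,0,0]}}

```text
t: 54.0
eef_pos: [604.1, 80.2, 40.8]
tcp_rot: [-3.141, 0.004, 1.678]
ft_force: [2.0, -31.7, -0.4]
opening: 0.003
grip_force: 16.2
```

```bash
python3 - <<'E'
from h import *
s=monitor.state();p=s['eef_pos'];d=p[:2]-C
print(s['t'],"case",d@cx,d@cy,p[2],s['ft_force'])
E
```

```text
54.0 case -106.95757721538804 0.5716815967008362 40.75854199760425 [  1.99521823 -31.7019378   -0.41677331]
```

>>> {"fn": "move_arm", "kwargs": {"moves": [-0.05,0,0,0,-0.02,0,0,0,0,0,0.035,0,0,0,0,0]}}

```text
t: 54.5
eef_pos: [604.6, 73.9, 35.1]
tcp_rot: [-3.141, -0.0, 1.678]
ft_force: [-0.7, 0.1, -0.1]
opening: 0.004
grip_force: 0.0
```

>>> {"fn": "move_arm", "kwargs": {"moves": [0.02,0,0,0,0.02,0,0,0,0,0,0,0]}}

```text
t: 54.88
eef_pos: [604.2, 79.8, 35.7]
tcp_rot: [3.141, -0.0, 1.678]
ft_force: [-0.8, -0.2, 0.4]
opening: 0.004
grip_force: 0.0
```

>>> {"fn": "move_arm", "kwargs": {"moves": [0.01,0,0,0,0.01,0,0,0,0,0,0,0]}}

```text
t: 55.25
eef_pos: [604.2, 80.1, 35.7]
tcp_rot: [-3.142, 0.002, 1.677]
ft_force: [0.7, -18.1, 0.7]
opening: 0.006
grip_force: 8.9
```

```bash
python3 - <<'E'
from h import *
s=monitor.state();p=s['eef_pos'];d=p[:2]-C
print(s['t'],"case",d@cx,d@cy,p[2],s['ft_force'],s['moment'])
E
```

```text
55.25 case -107.02566967389825 0.48756203638541284 35.69181616019511 [  0.67152014 -18.07472008   0.74838929] [-2.44556219 -0.02145261 -0.00777463]
```

>>> {"fn": "move_arm", "kwargs": {"moves": [-0.1,0,0,0,-0.2,0,0,0,-0.1,0,-0.2,0,-0.1,0,-0.4,0,-0.2,0,-0.2,0,-0.3,-0.1,0,0,-0.3,-0.1,0,0,-0.3,-0.1,0,0,-0.3,-0.1,0,0,0,0,0,0]}}

```text
t: 56.5
eef_pos: [573.9, -210.3, 155.5]
tcp_rot: [3.141, 0.0, 1.674]
ft_force: [-0.6, 0.0, 0.5]
opening: 0.005
grip_force: 0.0
```

```bash
python3 - <<'E'
from h import *
s=monitor.state();print(s['t'],s['eef_pos'])
t=viewer.read_camera("top");np.save("t10.npy",t)
for nm,q in(("lid edge top",(-80,0,111)),("seat",(-86,0,95)),("lip",(-96,0,97)),("pivot",(-92,0,59)),("tip phi0",(-94,0,11)),("tip phi.12",(-99,0,11)),("tip phi.25",(-106,0,12)),("tip phi.5",(-117,0,17)),("tip 1.05",(-134,0,35)),("far bar end",(-86,-27,95)),("near bar",(-86,27,95)),("bar1.78",(-147,0,93))):
    print(nm,proj("top",[*W(q[0],q[1]),q[2]]).round(1))
v=int(proj("top",[*W(-92,0),59])[1])
for r in range(v-24,v+26,3): print(r,[f"{a.mean():.0f}{'w' if int(a[0])-int(a[2])>50 else ''}" for a in t[r,165:215].astype(int)])
E
```

```text
56.5 [ 573.91723294 -210.31630283  155.51558648]
lid edge top [175.  159.9]
seat [179.5 161.5]
lip [184.2 160.9]
pivot [185.4 165.2]
tip phi0 [189.9 169.8]
tip phi.12 [192.1 169.7]
tip phi.25 [195.1 169.3]
tip phi.5 [199.7 168.5]
tip 1.05 [206.3 166.1]
far bar end [178.8 148.8]
near bar [180.1 174.4]
bar1.78 [209.3 159.4]
141 ['241', '242', '243', '243', '244', '243', '243', '241', '228', '171', '106', '96', '63', '47', '59', '64', '65', '68', '88w', '126w', '136w', '136w', '136w', '136w', '137w', '138w', '137w', '136w', '137w', '137w', '137w', '137w', '138w', '137w', '137w', '137w', '137w', '138w', '137w', '137w', '136w', '137w', '137w', '137w', '137w', '137w', '136w', '136w', '137w', '138w']
144 ['240', '241', '242', '243', '244', '244', '243', '242', '233', '191', '111', '72', '57', '51', '60', '66', '66', '72', '100w', '131w', '138w', '137w', '138w', '138w', '137w', '137w', '137w', '138w', '137w', '137w', '137w', '137w', '137w', '138w', '137w', '137w', '137w', '137w', '136w', '136w', '137w', '135w', '135w', '136w', '136w', '135w', '135w', '134w', '135w', '135w']
147 ['240', '241'
[... 4882 characters left out ...]
', '245', '246', '246', '244', '238', '200', '114', '83', '92', '64', '61', '65', '63', '61', '63', '63w', '64w', '65w', '70w', '95w', '127w', '140w', '142w', '142w', '143w', '141w', '141w', '142w', '141w', '140w', '141w', '141w', '141w', '141w', '140w', '139w', '140w', '141w', '140w', '140w', '140w', '140w', '140w', '140w']
189 ['246', '244', '244', '245', '245', '245', '245', '245', '246', '245', '240', '208', '120', '83', '89', '60', '58', '65', '66', '65', '64', '67w', '79w', '104w', '129w', '139w', '142w', '141w', '140w', '140w', '141w', '140w', '140w', '140w', '139w', '140w', '139w', '139w', '139w', '140w', '139w', '139w', '138w', '138w', '137w', '136w', '136w', '136w', '135w', '136w']
```

```bash
python3 - <<'E'
from h import *
t=viewer.read_camera("top").astype(int)
for r in range(158,181,2): print(r,[tuple(a) for a in t[r,188:198]])
for ph in(0,.05,.1,.15,.2,.25,.3):
    print(ph,[(proj("top",[*W(-90-48*np.sin(ph)+o,y),59-48*np.cos(ph)]).round(1)).tolist() for o in(-4,0) for y in(-17,17)])
plan([*W(-125,0),155],ya+np.pi/2)
s=monitor.state();print(s['t'])
E
```

```text
158 [(np.int64(194), np.int64(124), np.int64(66)), (np.int64(207), np.int64(133), np.int64(68)), (np.int64(208), np.int64(134), np.int64(68)), (np.int64(209), np.int64(133), np.int64(68)), (np.int64(209), np.int64(133), np.int64(68)), (np.int64(209), np.int64(134), np.int64(68)), (np.int64(208), np.int64(133), np.int64(67)), (np.int64(210), np.int64(134), np.int64(69)), (np.int64(209), np.int64(133), np.int64(68)), (np.int64(210), np.int64(134), np.int64(69))]
160 [(np.int64(143), np.int64(107), np.int64(81)), (np.int64(175), np.int64(120), np.int64(76)), (np.int64(199), np.int64(130), np.int64(72)), (np.int64(211), np.int64(136), np.int64(72)), (np.int64(214), np.int64(139), np.int64(74)), (np.int64(215), np.int64(140), np.int64(74)), (np.int64(214), np.int64(137), np.int64(71)), (np.int64(215), np.int64(139), np.int64(71)), (np.int64(215), np.int64(138), np.int64(71)), (np.int64(215), np.int64(139), np.int64(71))]
162 [(np.int64(80), np.int64(83), np.int64(82)), (np.int64(89), np.int64(87), np.int64(83)), (np.int64(113), np.int64(98), np.int64(86)), (np.int64(155), np.int64(129), n
[... 4277 characters left out ...]
4(115), np.int64(59)), (np.int64(189), np.int64(118), np.int64(60)), (np.int64(195), np.int64(123), np.int64(63)), (np.int64(196), np.int64(124), np.int64(63))]
0 [[189.5, 162.5], [190.3, 177.2], [187.7, 162.7], [188.5, 177.4]]
0.05 [[190.5, 162.4], [191.4, 177.1], [188.8, 162.6], [189.6, 177.3]]
0.1 [[191.6, 162.3], [192.4, 177.0], [189.8, 162.5], [190.6, 177.2]]
0.15 [[192.6, 162.2], [193.5, 176.9], [190.8, 162.4], [191.7, 177.1]]
0.2 [[193.6, 162.1], [194.5, 176.8], [191.9, 162.2], [192.7, 176.9]]
0.25 [[194.6, 162.0], [195.5, 176.7], [192.9, 162.1], [193.7, 176.8]]
0.3 [[195.6, 161.8], [196.5, 176.5], [193.8, 161.9], [194.7, 176.7]]
turn -0.0011 shift [1.7658 0.406  0.0035] mm 271.8
56.6
```

>>> {"fn": "move_arm", "kwargs": {"moves": [0.2943,0.0677,0,0,0.2943,0.0677,0,0,0.2943,0.0677,0,0,0.2943,0.0677,0,0,0.2943,0.0677,0,0,0.2943,0.0677,0,0,0,0,0,0,0,0,0,0]}}

```text
t: 57.6
eef_pos: [606.7, 63.1, 155.6]
tcp_rot: [-3.141, -0.0, 1.679]
ft_force: [0.6, -0.2, -0.3]
opening: 0.005
grip_force: 0.0
```

```bash
python3 - <<'E'
from h import *
s=monitor.state();p=s['eef_pos'];d=p[:2]-C
print(s['t'],"case",d@cx,d@cy,p[2],s['ft_force'])
plan([*W(-125,0),36.5],ya+np.pi/2)
E
```

```text
57.6 case -124.24685876705706 -0.1879457439211103 155.56997685353423 [ 0.57233861 -0.18223214 -0.32300818]
turn 0.0006 shift [-0.005  -0.0013  0.7938] mm 119.1
```

>>> {"fn": "move_arm", "kwargs": {"moves": [-0.005,0,0.25,0,0,0,0.25,0,0,0,0.2,0,0,0,0.09,0,0,0,0,0,0.056,0,0,0,0.056,0,0,0,0,0,0,0]}}

```text
t: 58.6
eef_pos: [605.4, 79.3, 37.8]
tcp_rot: [3.141, -0.0, 1.679]
ft_force: [0.6, -0.3, -0.3]
opening: 0.007
grip_force: 0.0
```

>>> {"fn": "move_arm", "kwargs": {"moves": [0,0,0.01,0,0.01,0,0.008,0,0,0,0.008,0,0,0,0,0]}}

```text
t: 59.1
eef_pos: [605.2, 79.8, 33.3]
tcp_rot: [3.141, -0.0, 1.678]
ft_force: [-0.7, 0.6, 2.4]
opening: 0.009
grip_force: 0.3
```

```bash
python3 - <<'E'
from h import *
s=monitor.state();p=s['eef_pos'];d=p[:2]-C
print(s['t'],"case",d@cx,d@cy,p[2],s['ft_force'])
E
```

```text
59.1 case -107.44785126645192 -0.4709709121826613 33.34437874132086 [-0.74088171  0.59440176  2.41989622]
```

>>> {"fn": "move_arm", "kwargs": {"moves": [0.012,0,0.003,0,0.012,0,0,0,0,0,0,0,0,0,0,0]}}

```text
t: 59.6
eef_pos: [605.3, 80.2, 33.3]
tcp_rot: [3.141, 0.003, 1.677]
ft_force: [-1.9, -26.1, 7.4]
opening: 0.006
grip_force: 11.4
```

>>> {"fn": "move_arm", "kwargs": {"moves": [-0.05,0,-0.01,0,-0.15,0,-0.05,0,-0.2,0,-0.2,0,-0.1,0,-0.4,0,-0.3,-0.1,-0.1,0,-0.3,-0.1,0,0,-0.3,-0.1,0,0,-0.3,-0.1,0,0,0,0,0,0]}}

```text
t: 60.72
eef_pos: [571.5, -179.9, 147.0]
tcp_rot: [3.141, 0.0, 1.674]
ft_force: [-0.3, 0.7, -0.5]
opening: 0.007
grip_force: 0.0
```

```bash
cat >> h.py <<'E'
def lever():
    t=viewer.read_camera("top").astype(int)
    for r in(164,168,172,175): print(r,[f"{int(a.mean())}{'w' if a[0]-a[2]>35 else ''}" for a in t[r,183:200]])
E
python3 - <<'E'
from h import *
lever();s=monitor.state();print(s['t'],s['eef_pos'])
plan([591.5,-187.3,155],3.371)
E
```

```text
164 ['229', '207', '114', '53', '64', '79', '83', '95', '152', '206', '184', '135w', '128w', '130w', '130w', '130w', '130w']
168 ['218', '201', '128', '61', '63', '76', '81', '91', '132', '183', '177', '128w', '117w', '121w', '120w', '120w', '122w']
172 ['69', '85', '81', '60', '63', '78', '83', '87', '118', '169', '184', '142', '107w', '115w', '121w', '121w', '121w']
175 ['87', '88', '80', '70', '59', '57', '68', '77', '102', '155', '190', '162', '117w', '115w', '119w', '119w', '119w']
60.775 [ 571.76766093 -178.23672492  146.9320319 ]
turn -1.0798 shift [-0.1144 -0.0888 -0.0538] mm 23.2
```

```bash
python3 -c "
from h import *
plan([591.7,-187.4,110],.2294)"
```

```text
turn 0.9202 shift [0.1155 0.0897 0.2462] mm 43.0
```

>>> {"fn": "move_arm", "kwargs": {"moves": [0,0,0,0.115,0,0,0,0.115,0,0,0,0.115,0,0,0,0.115,0,0,0,0.115,0,0,0,0.115,0,0,0,0.115,0,0,0,0.115,0,0,0,0,0,0,0,0], "claw": 40}}

```text
t: 62.02
eef_pos: [572.4, -175.9, 146.8]
tcp_rot: [-3.141, -0.0, 0.237]
ft_force: [0.3, -1.2, 0.6]
opening: 0.419
grip_force: 0.0
```

```bash
python3 -c "
from h import *
plan([591.7,-187.4,110],.2294);s=monitor.state();print(s['eef_pos'],s['tcp_rot'],s['joints'])
sd=viewer.read_camera('side').astype(int)
m=((sd[:,:,0]>150)&(sd[:,:,1]>130)&(sd[:,:,2]<90)).astype(np.uint8)[150:220,200:300]
n,l,st,c=cv2.connectedComponentsWithStats(m);print([(st[i],c[i].round(1)) for i in range(1,n) if st[i][4]>4])
s0=np.load('side0.npy').astype(int)
m=((s0[:,:,0]>150)&(s0[:,:,1]>130)&(s0[:,:,2]<90)).astype(np.uint8)[150:220,200:300]
n,l,st,c=cv2.connectedComponentsWithStats(m);print([(st[i],c[i].round(1)) for i in range(1,n) if st[i][4]>4])"
```

```text
turn 0.005 shift [0.108  0.1036 0.2454] mm 43.1
[ 572.38265255 -175.94693186  146.80419404] [-3.14143543e+00 -9.48537501e-05  2.37220535e-01] [-4.08583805e-01  5.28265952e-01  1.69851126e+00  2.30484540e-04
  9.14834324e-01  9.24851400e-01]
[(array([ 16,   0,  36,  21, 313], dtype=int32), array([36.4,  5.3])), (array([ 46,   0,  54,  25, 871], dtype=int32), array([74.2, 11.4])), (array([   0,   12,   72,   58, 1455], dtype=int32), array([20.1, 51. ]))]
[(array([ 17,   0,  32,  17, 214], dtype=int32), array([34.3,  4.2])), (array([ 48,   0,  25,  25, 323], dtype=int32), array([61. , 11.1])), (array([ 82,   0,  18,  19, 210], dtype=int32), array([91. ,  8.1])), (array([ 0, 13,  7, 14, 43], dtype=int32), array([ 1.6, 19.5])), (array([98, 16,  2,  4,  5], dtype=int32), array([98.8, 17.6])), (array([76, 20,  5,  4,  9], dtype=int32), array([77.8, 21.7])), (array([  0,  27,  36,  43, 687], dtype=int32), array([12. , 50.1])), (array([33, 29,  5,  2,  5], dtype=int32), array([35. , 29.2])), (array([34, 32,  5,  1,  5], dtype=int32), array([36., 32.])), (array([32, 35,  3,  3,  5], dtype=int32), array([32.8, 35.8])), (array([26, 37,  2,  3,  5], dtype=int32), array([26.6, 38.2])), (array([42, 36,  2,  7,  8], dtype=int32), array([42.5, 39.1])), (array([32, 40,  5,  8, 13], dtype=int32), array([34.5, 43.5])), (array([82, 42,  5,  6, 15], dtype=int32), array([84. , 44.5])), (array([41, 44,  3,  6,  8], dtype=int32), array([42.2, 46.6])), (array([94, 44,  6,  8, 25], dtype=int32), array([96.5, 46.9])), (array([93, 51,  7, 19, 62], dtype=int32), array([97.2, 63.1])), (array([ 34,  54,  19,  16, 100], dtype=int32), array([41.5, 63.7])), (array([55, 67,  3,  3,  5], dtype=int32), array([56. , 68.2])), (array([59, 67, 12,  3, 33], dtype=int32), array([64.5, 68. ])), (array([75, 67,  4,  3,  9], dtype=int32), array([76.1, 68.1]))]
```

>>> {"fn": "move_arm", "kwargs": {"moves": [0.108,0.1036,0,0.005,0,0,0.1,0,0,0,0.2,0,0,0,0.2,0,0,0,0.15,0,0,0,0.08,0,0,0,0,0]}}

```text
t: 62.95
eef_pos: [591.0, -187.5, 36.4]
tcp_rot: [-3.14, 0.001, 0.225]
ft_force: [-1.0, -0.3, 0.5]
opening: 0.419
grip_force: 0.0
```

>>> {"fn": "move_arm", "kwargs": {"moves": [0,0,0,0,0,0,0,0,0,0,0,0,0,0,0,0,0,0,0,0,0,0,0,0], "claw": 0}}

```text
t: 63.7
eef_pos: [591.8, -187.9, 37.7]
tcp_rot: [3.141, -0.001, 0.225]
ft_force: [-1.2, 0.4, 5.5]
opening: 0.147
grip_force: 30.0
```

>>> {"fn": "move_arm", "kwargs": {"moves": [0,0,-0.1,0,0,0,-0.3,0,0,0,-0.3,0,0,0,-0.1,0,0,0,0,0]}}

```text
t: 64.32
eef_pos: [591.7, -187.9, 157.9]
tcp_rot: [3.141, -0.001, 0.225]
ft_force: [0.6, 0.6, -0.4]
opening: 0.146
grip_force: 30.0
```

>>> {"fn": "move_arm", "kwargs": {"moves": [0,0,0,-0.115,0,0,0,-0.115,0,0,0,-0.115,0,0,0,-0.115,0,0,0,-0.115,0,0,0,-0.115,0,0,0,-0.115,0,0,0,-0.116,0,0,0,0]}}

```text
t: 65.45
eef_pos: [591.0, -187.6, 155.4]
tcp_rot: [-3.139, -0.001, 1.67]
ft_force: [0.1, 0.8, -1.2]
opening: 0.148
grip_force: 30.0
```

```bash
python3 -c "
from h import *
s=monitor.state();print(s['eef_pos'],s['tcp_rot'],s['opening']*95.1)
plan([*W(-210,0),130],ya+np.pi/2)"
```

```text
[ 591.02963107 -187.63642817  155.44398858] [-3.13918068e+00 -1.44014520e-03  1.67008911e+00] 14.10369853385526
turn -0.0052 shift [1.079  0.2821 0.1696] mm 169.2
```

>>> {"fn": "move_arm", "kwargs": {"moves": [0,0,0,-0.005,0.27,0.0705,0,0,0.27,0.0705,0,0,0.27,0.0705,0,0,0.269,0.0705,0,0,0,0,0,0,0,0,0.2,0,0,0,0.2,0,0,0,0.2,0,0,0,0,0]}}

```text
t: 66.7
eef_pos: [615.0, -23.1, 65.3]
tcp_rot: [-3.138, -0.001, 1.677]
ft_force: [-0.3, 0.6, -0.4]
opening: 0.145
grip_force: 30.0
```

```bash
python3 -c "
from h import *
s=monitor.state();p=s['eef_pos'];d=p[:2]-C
print(s['t'],'case',d@cx,d@cy,p[2],s['ft_force'],s['tcp_rot'])
plan([*W(-184,0),38],ya+np.pi/2)"
```

```text
66.7 case -210.81763263479974 0.8279119045580459 65.30153184243778 [-0.27020726  0.64659825 -0.35678323] [-3.13763052e+00 -1.01888710e-03  1.67695563e+00]
turn -0.0009 shift [0.1788 0.0055 0.182 ] mm 38.3
```

>>> {"fn": "move_arm", "kwargs": {"moves": [0,0.0055,0.1,0,0,0,0.08,0,0,0,0,0,0.05,0,0,0,0.05,0,0,0,0.05,0,0,0,0.03,0,0,0,0,0,0,0]}}

```text
t: 67.7
eef_pos: [614.1, 5.0, 40.3]
tcp_rot: [3.141, -0.0, 1.68]
ft_force: [0.6, -0.2, -0.4]
opening: 0.146
grip_force: 30.0
```

>>> {"fn": "move_arm", "kwargs": {"moves": [0.02,0,0,0,0.02,0,0,0,0,0,0,0,0,0,0,0]}}

```text
t: 68.2
eef_pos: [613.4, 10.5, 40.2]
tcp_rot: [-3.142, -0.0, 1.679]
ft_force: [-0.4, 0.5, -0.4]
opening: 0.146
grip_force: 30.0
```

```bash
python3 -c "
from h import *
s=monitor.state();p=s['eef_pos'];d=p[:2]-C
print(s['t'],'case',d@cx,d@cy,p[2],s['ft_force'],s['tcp_rot']);lever()"
```

```text
68.2 case -177.2728231907288 -1.2165308074564374 40.22532855509303 [-0.37515312  0.45446202 -0.35095282] [-3.14158577e+00 -8.27088585e-05  1.67922217e+00]
164 ['65', '63', '63', '65', '64', '64', '63', '64', '63', '64', '64', '64', '64', '64', '63', '63', '64']
168 ['64', '64', '64', '65', '64', '64', '64', '64', '64', '64', '63', '63', '63', '63', '63', '63', '63']
172 ['64', '63', '64', '64', '64', '63', '64', '65', '64', '64', '64', '63', '64', '64', '63', '63', '63']
175 ['63', '65', '64', '64', '64', '64', '63', '64', '63', '64', '65', '64', '63', '64', '64', '64', '64']
```

>>> {"fn": "move_arm", "kwargs": {"moves": [0.015,0,0,0,0.015,0,0,0,0,0,0,0]}}

```text
t: 68.62
eef_pos: [612.9, 15.2, 40.2]
tcp_rot: [-3.142, -0.0, 1.679]
ft_force: [-0.2, 1.0, -0.9]
opening: 0.145
grip_force: 30.0
```

>>> {"fn": "move_arm", "kwargs": {"moves": [0.013,0,0,0,0,0,0,0,0,0,0,0]}}

```text
t: 69.0
eef_pos: [612.7, 16.9, 40.2]
tcp_rot: [-3.142, -0.0, 1.679]
ft_force: [1.3, 0.0, -0.4]
opening: 0.143
grip_force: 30.0
```

>>> {"fn": "move_arm", "kwargs": {"moves": [0.013,0,0,0,0,0,0,0,0,0,0,0]}}

```text
t: 69.38
eef_pos: [612.8, 18.8, 40.4]
tcp_rot: [3.141, 0.0, 1.679]
ft_force: [2.5, -2.1, 2.1]
opening: 0.151
grip_force: 30.0
```

>>> {"fn": "move_arm", "kwargs": {"moves": [0.01,0,0,0,0,0,0,0,0,0,0,0]}}

```text
t: 69.75
eef_pos: [612.9, 19.1, 40.7]
tcp_rot: [3.14, 0.002, 1.679]
ft_force: [0.8, -10.1, 2.4]
opening: 0.147
grip_force: 30.0
```

>>> {"fn": "move_arm", "kwargs": {"moves": [-0.1,0,0,0,-0.2,0,-0.1,0,-0.1,0,-0.3,0,0,0,-0.3,0,-0.3,0,-0.1,0,-0.3,0,0,0,-0.2,0,0,0,-0.2,0,0,0,0,0,0,0,0,0,0,0]}}

```text
t: 71.0
eef_pos: [634.6, -188.0, 159.8]
tcp_rot: [-3.141, -0.001, 1.679]
ft_force: [-0.6, -0.3, -0.2]
opening: 0.146
grip_force: 30.0
```

```bash
python3 -c "
from h import *
s=monitor.state();p=s['eef_pos'];print(s['t'],p,s['tcp_rot'],s['opening']);lever()
t=viewer.read_camera('top').astype(int)
print('bar',[(r,t[r,174:186].mean(1).astype(int).tolist()) for r in (147,150,160,174,177)])
plan([591.8,-187.9,150],.225)"
```

```text
71.0 [ 634.64907988 -188.04498576  159.8275845 ] [-3.14075253e+00 -9.38818337e-04  1.67904204e+00] 0.14633630147692733
164 ['235', '215', '121', '53', '71', '137', '199', '181', '141w', '133w', '138w', '137w', '138w', '138w', '138w', '138w', '138w']
168 ['217', '211', '134', '62', '57', '79', '131', '159', '123w', '122w', '129w', '129w', '129w', '129w', '128w', '129w', '128w']
172 ['72', '87', '85', '61', '57', '79', '133', '171', '135w', '126w', '129w', '129w', '129w', '129w', '129w', '128w', '128w']
175 ['89', '91', '83', '74', '65', '77', '134', '179', '149w', '129w', '127w', '127w', '127w', '126w', '126w', '126w', '126w']
bar [(147, [214, 125, 96, 131, 132, 131, 103, 77, 77, 99, 133, 142]), (150, [224, 162, 155, 185, 223, 223, 177, 104, 80, 109, 147, 155]), (160, [233, 204, 208, 172, 198, 228, 208, 189, 227, 229, 189, 105]), (174, [246, 225, 137, 94, 148, 214, 223, 185, 113, 95, 98, 95]), (177, [246, 227, 139, 83, 79, 74, 77, 74, 76, 83, 96, 70])]
turn 0.9263 shift [-0.2806 -0.0618  0.0675] mm 44.3
```

The lever's tip edge moved in from column 194 to about 190.7, which is flat against the case, and the bail's bar is in the keeper. I'll return the scraper now.

>>> {"fn": "move_arm", "kwargs": {"moves": [0,0,0,0.1158,0,0,0,0.1158,0,0,0,0.1158,0,0,0,0.1158,0,0,0,0.1158,0,0,0,0.1158,0,0,0,0.1158,0,0,0,0.1158,0,0,0,0]}}

```text
t: 72.22
eef_pos: [635.1, -187.6, 160.3]
tcp_rot: [-3.141, -0.0, 0.226]
ft_force: [0.2, 0.1, -0.6]
opening: 0.143
grip_force: 30.0
```

>>> {"fn": "move_arm", "kwargs": {"moves": [-0.14,-0.031,0,0,-0.14,-0.031,0,0,0,0,0,0,0,0,0,0]}}

```text
t: 72.72
eef_pos: [592.8, -188.6, 160.5]
tcp_rot: [3.141, -0.001, 0.226]
ft_force: [-0.5, -1.1, -0.2]
opening: 0.142
grip_force: 30.0
```

```bash
python3 -c "
from h import *
s=monitor.state();p=s['eef_pos'];print(s['t'],p,s['tcp_rot'],s['opening'])
plan([591.8,-187.9,38.2],.225)"
```

```text
72.725 [ 592.79769678 -188.56541731  160.48300372] [ 3.14125700e+00 -7.81693130e-04  2.26303706e-01] 0.1421695740041127
turn 0.0008 shift [-0.0055 -0.0058  0.8152] mm 122.3
```

>>> {"fn": "move_arm", "kwargs": {"moves": [-0.0055,-0.0058,0.2,0,0,0,0.2,0,0,0,0.2,0,0,0,0.12,0,0,0,0.06,0,0,0,0.02,0,0,0,0,0,0,0,0,0]}}

```text
t: 73.72
eef_pos: [591.4, -188.2, 41.0]
tcp_rot: [3.141, -0.001, 0.224]
ft_force: [-0.4, -0.1, 1.3]
opening: 0.143
grip_force: 30.0
```

```bash
python3 -c "
from h import *
s=monitor.state();p=s['eef_pos'];print(s['t'],p,s['ft_force'])
plan([591.8,-187.9,37.9],.225)"
```

```text
73.725 [ 591.40939943 -188.15946801   40.98407256] [-0.4455313  -0.13487767  1.26845724]
turn -0.0006 shift [ 0.0029 -0.0011  0.0206] mm 3.1
```

>>> {"fn": "move_arm", "kwargs": {"moves": [0,0,0.012,0,0,0,0,0,0,0,0,0]}}

```text
t: 74.1
eef_pos: [591.1, -188.0, 38.5]
tcp_rot: [-3.142, -0.0, 0.224]
ft_force: [-0.1, 0.1, -0.1]
opening: 0.141
grip_force: 30.0
```

>>> {"fn": "move_arm", "kwargs": {"moves": [0,0,0,0,0,0,0,0,0,0,0,0,0,0,0,0], "claw": 34}}

```text
t: 74.6
eef_pos: [591.1, -188.0, 38.4]
tcp_rot: [-3.142, -0.0, 0.224]
ft_force: [0.3, 0.4, 0.6]
opening: 0.36
grip_force: 0.0
```

>>> {"fn": "move_arm", "kwargs": {"moves": [0,0,-0.1,0,0,0,-0.3,0,0,0,-0.4,0,-0.3,0,0,0,-0.3,0.1,0,0,-0.3,0.1,0,0,0,0,0,0,0,0,0,0]}}

```text
t: 75.6
eef_pos: [466.6, -247.4, 159.3]
tcp_rot: [3.141, -0.001, 0.224]
ft_force: [-0.5, 0.1, 0.2]
opening: 0.358
grip_force: 0.0
```

```bash
python3 - <<'E'
from h import *
s=monitor.state();print(s['t'],s['eef_pos'],s['opening'],s['grip_force'])
sd=viewer.read_camera("side");s0=np.load("side0.npy");t=viewer.read_camera("top")
T=s0[176:200,226:242]
for nm,T,o in(("pick+ferrule",s0[174:200,226:242],(226,174)),("handle end",s0[172:190,270:292],(270,172))):
    S=sd[o[1]-15:o[1]+45,o[0]-20:o[0]+40];r=cv2.matchTemplate(S,T,cv2.TM_CCOEFF_NORMED);print(nm,cv2.minMaxLoc(r)[1],np.array(cv2.minMaxLoc(r)[3])-[20,15])
t0=np.load("top0.npy")
for nm,T,o in(("top ferrule",t0[140:156,302:318],(302,140)),("top handle end",t0[192:208,314:330],(314,192))):
    S=t[o[1]-15:o[1]+35,o[0]-15:o[0]+35];r=cv2.matchTemplate(S,T,cv2.TM_CCOEFF_NORMED);print(nm,cv2.minMaxLoc(r)[1],np.array(cv2.minMaxLoc(r)[3])-[15,15])
lever()
print('bar',[(r,t[r,174:186].mean(1).astype(int).tolist()) for r in (150,160,174)])
E
```

```text
75.6 [ 466.63826646 -247.42731057  159.28249879] 0.3583812046985994 0.0
pick+ferrule 0.9480212926864624 [ 0 -1]
handle end 0.9556319713592529 [0 0]
top ferrule 0.9565377235412598 [1 0]
top handle end 0.9948756694793701 [1 0]
164 ['210', '185', '101', '42', '58', '113', '168', '151', '116w', '112w', '114w', '115w', '115w', '115w', '115w', '116w', '116w']
168 ['186', '179', '111', '49', '46', '64', '108', '134', '101w', '102w', '108w', '108w', '107w', '107w', '107w', '106w', '106w']
172 ['59', '71', '70', '49', '46', '63', '110', '143', '113w', '104w', '107w', '107w', '108w', '107w', '108w', '107w', '107w']
175 ['73', '73', '66', '58', '52', '63', '110', '150', '124', '107w', '105w', '106w', '105w', '105w', '105w', '105w', '106w']
bar [(150, [194, 135, 131, 155, 192, 192, 149, 84, 65, 88, 123, 133]), (160, [206, 173, 177, 143, 168, 199, 177, 159, 198, 200, 160, 86]), (174, [230, 193, 114, 76, 124, 183, 193, 156, 94, 78, 80, 76])]
```

```bash
python3 -c "
from cell import order
print(order.job_done())"
```

```text
the job is handed in; nothing more can be done
None
```

I handed in the job at about 76 s with every step carried out. By the last camera readings, three nozzles are in the case (C lying on its side after slipping from the grip), the lid is shut, the bail's bar is in the keeper, and the scraper is back on its pan. The lever is flat, but I had to pick the scraper up again to finish closing it; no verdict came back.

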